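# Pack up the front foot of a trimming stand with a pry bar and shim

### The arm

A 6-joint arm with a two-finger parallel gripper is mounted at the origin on the work surface. World frame = base frame: x ahead of the robot, y to its left, z up, the work surface at z = 0. Lengths are in mm, angles in rad, forces in N, time in s.
With the tool pointing down it reaches from about 350 to 875 mm from the base axis. Payload 4.2 kg.
Tool frame: the origin (TCP) lies at the centre of the arm's flange, where the gripper is bolted on; the fingertips stand 182 mm ahead of it and the grasp point (between the pads) lies 164 mm ahead of it (arm.grip_depth is the z of the grasp point in the tool frame, in mm); z points along the fingers, y is the line along which they close (so a half turn about z gives the same grasp; the last joint's range is limited). The gripper opens to 87 mm and grips with 3 to 60 N. Pads are 19 mm wide; open, the fingers measure 117 mm over their backs; the gripper's body (75 mm by 190 mm) begins 51 mm behind the grasp point.
Start: joints at [-1.015, 0.385, 0.008, 0, -1.194, -0.259], TCP at [182.805, -597.647, 404.75] pointing down, gripper open.
Joint ranges: [-3.14, 3.14], [-1.21, 2.06], [-1.07, 1.41], [-3.16, 2.05], [-2.99, -0.16], [-3.1, 3.1]. Speed limits (rad/s): [2.79, 2.79, 3.14, 3.14, 3.14, 3.14].

### API

Orientations are given as a unit quaternion [x, y, z, w].
In Python, from bench import arm gives the robot as it stands. The module is installed in compiled form; this text tells all that it offers.
- The arm moves only by the tool arm_command, never from a script. Its arguments are lists of equal length, an entry for each row: "linear": the shift along the tool's x, y, z in units of 20 cm (1.0 is 20 cm), a list of three; "roll": the turn about the tool's z in units of 30 degrees (1.0 is 30 degrees). In form: {"linear": [[tx, ty, tz], ...], "roll": [roll, ...]}. A call has 1 to 10 rows; each row shifts and turns the commanded pose from where the row before left it, along the tool's axes as they then stand; what a row does not reach is not made up. A row lasts 1/12 s, in which the tool goes at most 41.7 mm and 7.16 degrees, less where a joint would pass 70% of its speed; a pose out of reach is approached as far as the arm can. A call with a number of a shift or a turn outside -1 to 1 is refused whole. A call with a gripper value outside its range is refused whole. "hand" is the finger opening in mm, from 0 to 87, set as the call begins (left out, the last holds). The fingers move at their own pace and stop on an object; "grip_force" is the grip in N (left out, the last holds). Time passes only in rows, so rows that do not move let the fingers close. It gives the time, the measured TCP pose, the force, the opening and the grip force at its end, in the units of the state.
- arm.get_obs(): the state, without advancing time (a new reading comes with each control period).
- arm.read_camera(name): name is "side" or "top"; returns the picture (420x560x3 uint8, red, green, blue); there is no depth.
- arm.camera_model(name): a dict with "fx", "fy", "cx", "cy" (pixels), "R" (3x3) and "t" (3): a world point X has camera coordinates R X + t. Camera axes: x right, y down, z forward; pixel columns grow to the right and rows downward; lengths in mm; the calibration is good to about 2 mm. A picture is of the moment at which its call begins. camera_model takes no time and is no camera call.
- arm.sign_off(): hands the job in; it is judged then, once.
The state is a dict: "time_s": time; "joint_pos": joint angles; "joint_velocities": joint speeds; "effort": joint torques, N m; "eef_pos": TCP position; "orientation": TCP orientation; "force": force on the tool from outside, world axes, zero at the start; "moment": the same for the moment, N m; "width": opening from 0.0 (shut) to 1.0 (fully open); "grasp_force": force on a finger pad.
Only numpy, scipy, OpenCV 4.12 (cv2) and the standard library are available. Lean on these libraries where they do the work, as an engineer would, in place of code of your own. Each camera call takes 0.05 s, during which the arm holds its last target. There are 200 camera calls.

### The job

The stone base of the specimen trimming stand sits low at the front: take the pry bar, slide its blade under the stone's front edge, lever the stone up over the round-topped fulcrum block and leave the bar resting there to hold it up while you slip the steel shim squarely under the front foot. Then ease the stone down onto the shim with the bar, draw the bar out and lay it flat on the bench clear of the stand. Raise the stone no further than you need, do not ram or drop anything, and leave everything else on the bench alone.

Things in the scene. Friction and masses are not known exactly. Their poses are not given: they have to be found in the camera images.
- stand: trimming stand: granite slab 200 (front to back) x 220 x 30 mm on two rear pivot brackets bolted to the bench, a black stage with clear guards fixed on it (top 143 mm up, its front 80 mm behind the stone's front edge). Origin: on the bench below the middle of the front edge; x horizontal, from the front edge back into the stand (the way bar and shim go in), y along that edge, z up
- stone (a joint): tilt of the stone about its stiff rear pivot (206 mm behind the front edge, 22 mm above the bench), rad: 0 = foot on the bench, grows as the front rises; 0.01 rad raises the foot 1.74 mm, the front edge 2.06 mm. On the 6 mm shim it reads about 0.037. The shim goes in from about 0.05 up; over 0.09 is too far
- front_edge (a point): middle of the stone's lower front edge, 14 mm above the bench at rest, moves with the stone. Stone and stage weigh 4.8 kg (15 percent either way): 22 N here, and pivot friction, 12 N here, resists both ways: about 35 N lifts it, under 15 N holds it, unheld it sinks back onto the foot. Over 80 N chips the stone
- foot (a point): centre of the underside of the single front foot, a steel disc 36 mm in diameter, 14 mm high, under the slab in the middle of its width, 32 mm behind the front edge; moves with the stone
- fulcrum: loose steel fulcrum block, 0.45 kg: base 50 x 40 x 11 mm with a round ridge (radius 11 mm) along its y axis, top 22 mm above the bench. Origin: centre of its underside, below the ridge. It already stands where it is needed: ridge parallel to the stone's front edge, about 46 mm in front of it and 72 mm to one side of the foot, either side
- bar: flat steel pry bar, 0.78 kg, 340 mm long, lying on the bench. Shank 22 wide, 14 mm thick; the last 55 mm at +x is a blade 26 wide, 4 mm thick, flush with the underside. Origin: mid-length on the underside; x along the bar to the blade's tip, z out of the top; balance point about 17 mm from the origin towards the handle (-x)
- bar_tip (a point): end of the blade on the underside, 170 mm from the bar's origin. With the blade some 22 mm under the stone's edge and the bar pressed down over the fulcrum until the stone is up, the bar's own weight (like 17 N at the edge) keeps it up when the bar is let go. The bar can pitch a few degrees in the fingers, so a held blade may be some mm off; the gap under the edge is 14 mm
- shim: steel shim, 0.25 kg: plate 50 wide (y), 6 mm thick, from x = -58 to +42 mm, its outer (-x) end turned up as a grip tab 6 mm thick, 34 mm wide (y), top 32 mm above the underside, tab centre at x = -55 mm. Origin: on the plate's underside. The +x end goes in first; in place the origin lies below the foot's centre and the tab about 20 mm before the stone's front
- table: the white bench top, surface at height 0
- tin: aluminium tin 38 mm in diameter, 42 mm high, before the stone on the side where the fulcrum is not; bystander
- dish: closed clear petri dish, 92 mm in diameter, 17 mm high; bystander
- vial: amber vial 28 mm in diameter, 55 mm high; bystander
- weight: brass weight with a knob, 38 mm in diameter, 52 mm high; bystander
There are look-alikes about, which are no part of the job. Leave any orange look-alike of the shim alone.

How it is judged:
By the outcome, as a careful person would: the job done as asked, in the order asked, and still so for the second after the job is handed in, with the robot touching nothing.
It also fails if it takes over 72 s, if anything falls off the work surface, if the arm or the gripper's body presses on something with over 40 N, if the wrist force passes 120 N, or if a joint passes its speed limit or range.

## Working session

There is one attempt and no reset: what is moved stays moved. The work goes in short steps, Python scripts to look and compute and a tool call to move; the robot and the scene stay as the last step left them, time stands still between calls to the robot, and variables do not carry over. Pictures are saved under pics/ and viewed, at most 10 in all, crops included, and the job is handed in when it is done.

Besides the shell and the picture viewer there is one more tool, called after ">>>" as name(argument=value, ...), one argument or row to a line, values as JSON. arm_command: Moves the arm, as the interface text tells. Shifts and turns lie within -1 to 1; 1 stands for 20 cm of shift or 30 degrees of turn. Its arguments: {"type":"object","properties":{"linear":{"type":"array"},"roll":{"type":"array"},"hand":{"type":"number"},"grip_force":{"type":"number"}},"required":["linear","roll"]}

```bash
mkdir -p pics; python3 - <<'E'
from bench import arm
import cv2
for n in("side","top"):
    im=arm.read_camera(n); cv2.imwrite(f"pics/{n}0.png",im[:,:,::-1]); m=arm.camera_model(n)
    print(n,{k:(v.round(3).tolist() if hasattr(v,'round') and hasattr(v,'tolist') else v) for k,v in m.items()})
o=arm.get_obs();print(o['time_s'],o['eef_pos'],o['orientation'],o['force'])
E
```

```text
side {'fx': 538.2675363369622, 'fy': 538.2675363369622, 'cx': 279.7992530849893, 'cy': 207.5553615918296, 'R': [[-0.824, -0.566, -0.002], [-0.431, 0.629, -0.647], [0.368, -0.532, -0.763]], 't': [504.043, 250.324, 1187.395]}
top {'fx': 414.8061287429773, 'fy': 414.8061287429773, 'cx': 280.50173467653303, 'cy': 207.68774230114028, 'R': [[-0.025, -1.0, -0.01], [-0.995, 0.026, -0.101], [0.101, 0.008, -0.995]], 't': [81.371, 557.07, 1189.922]}
0.1 [ 182.75944061 -597.49886262  403.76832054] [-1.47794216e-01  9.89017636e-01  9.68691706e-04 -2.14476343e-04] [ 1.56266908 -0.35721106  0.26311737]
```

View pics/top0.png

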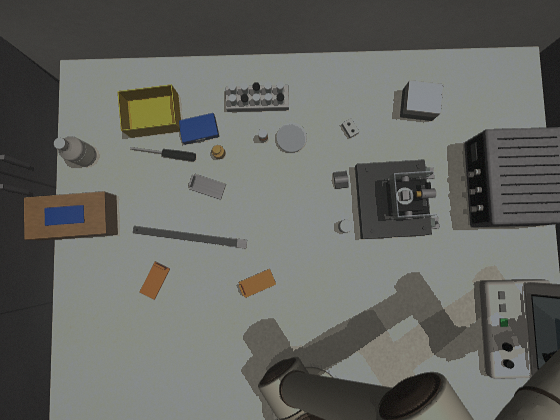

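View pics/side0.png

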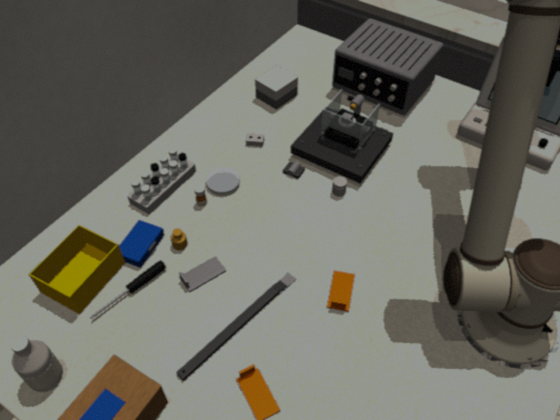

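```bash
cat > h.py <<'E'
from bench import arm
import cv2, numpy as np
def ray(n,u,v,z):
    m=arm.camera_model(n);R=np.array(m['R']);t=np.array(m['t'])
    d=R.T@np.array([(u-m['cx'])/m['fx'],(v-m['cy'])/m['fy'],1]);c=-R.T@t
    return (c+d*(z-c[2])/d[2])[:2]
def px(n,X):
    m=arm.camera_model(n);p=np.array(m['R'])@np.array(X)+np.array(m['t'])
    return m['fx']*p[0]/p[2]+m['cx'],m['fy']*p[1]/p[2]+m['cy']
def crop(im,x0,x1,y0,y1,s): return cv2.resize(im[y0:y1,x0:x1],None,fx=s,fy=s,interpolation=cv2.INTER_CUBIC)
E
python3 - <<'E'
from h import *
t=cv2.imread('pics/top0.png');s=cv2.imread('pics/side0.png')
a=crop(t,325,445,150,250,3.3);b=crop(t,125,255,165,255,3.0)
c=crop(s,270,400,80,205,3.0);d=crop(s,170,310,250,385,2.85)
W=np.zeros((600,800,3),np.uint8)
for im,x,y in((a,0,0),(b,400,0),(c,0,335),(d,400,275)):
    im=im[:600-y,:800-x];W[y:y+im.shape[0],x:x+im.shape[1]]=im
W=cv2.convertScaleAbs(W,alpha=1.6)
cv2.imwrite('pics/c1.png',W)
E
```

```text
(no output)
```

View pics/c1.png

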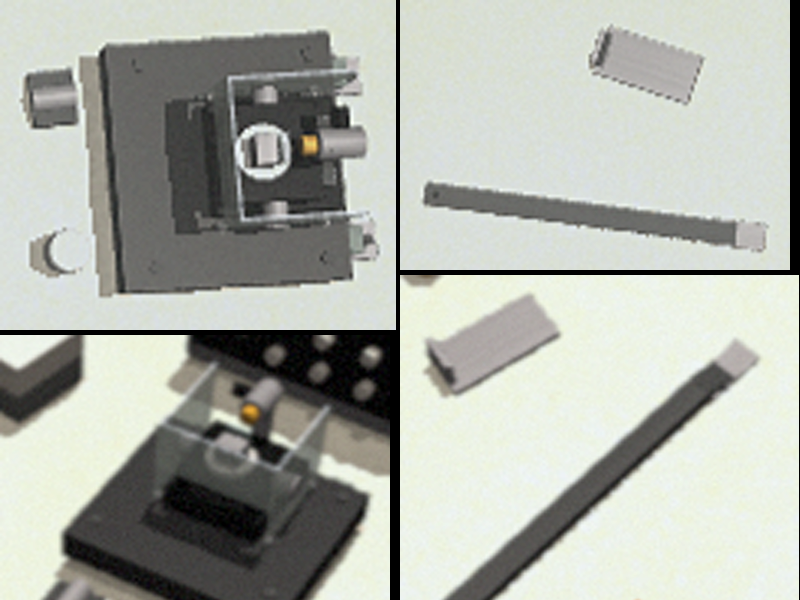

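```bash
python3 - <<'E'
from h import *
t=cv2.imread('pics/top0.png');s=cv2.imread('pics/side0.png')
W=np.hstack([crop(t,325,375,160,245,7)[:590],crop(s,275,325,150,235,7)[:590]])
cv2.imwrite('pics/c2.png',cv2.convertScaleAbs(W,alpha=1.6))
def q(n,m,lab,z):
    c=max(cv2.findContours(m.astype(np.uint8),cv2.RETR_EXTERNAL,cv2.CHAIN_APPROX_NONE)[0],key=cv2.contourArea)
    P=np.array([ray(n,p[0][0],p[0][1],z) for p in c],np.float32)
    r=cv2.minAreaRect(P);print(lab,n,r,cv2.boxPoints(r).round(0).tolist())
def box(im,x0,x1,y0,y1,f):
    m=np.zeros(im.shape[:2],bool);m[y0:y1,x0:x1]=f(im[y0:y1,x0:x1].max(2));return m
v=np.median(t[200:230,260:320].max(2));print('bench',v)
q('top',box(t,185,232,170,203,lambda a:a<0.86*v),'shim',6)
q('top',box(t,128,252,220,255,lambda a:a<0.65*v),'shank',14)
q('top',box(t,128,252,220,255,lambda a:a<0.88*v),'bar',8)
for nm,u,w in(('edgeA',325+104/3.3,150+46/3.3),('edgeB',325+120/3.3,150+290/3.3)): print(nm,ray('top',u,w,44))
E
```

```text
bench 140.0
shim top ((633.56201171875, 289.41064453125), (109.77630615234375, 51.74075698852539), 69.73412322998047) [[590.0, 247.0], [639.0, 229.0], [677.0, 332.0], [628.0, 350.0]]
shank top ((483.718017578125, 351.8667907714844), (314.94793701171875, 24.02939224243164), 80.93022918701172) [[447.0, 198.0], [471.0, 194.0], [520.0, 505.0], [497.0, 509.0]]
bar top ((483.7637023925781, 340.40374755859375), (343.90045166015625, 28.029502868652344), 80.76346588134766) [[442.0, 173.0], [470.0, 168.0], [525.0, 508.0], [498.0, 512.0]]
edgeA [ 680.16999744 -158.79039959]
edgeB [ 464.12957604 -163.2383239 ]
```

View pics/c2.png

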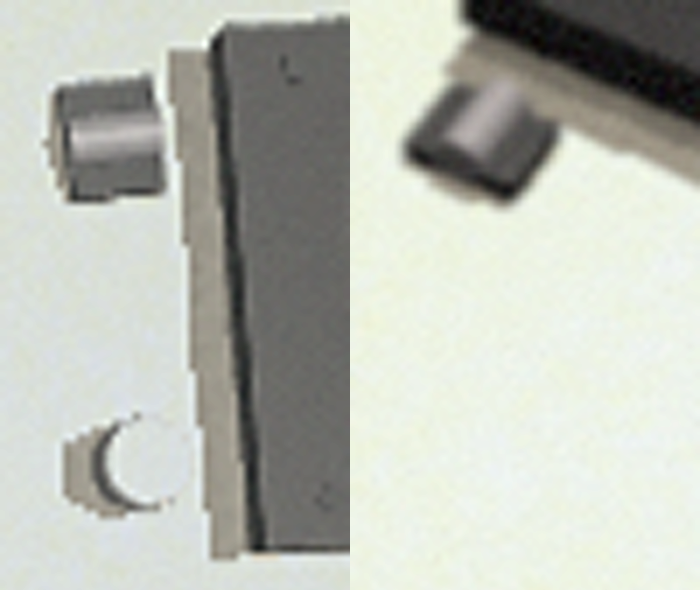

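The top crop shows the stone's front facing left (+y world) and the tin at lower left. The fulcrum, at about crop (110,140), has its ridge running perpendicular to the front edge, contrary to the notes. The 50 mm side lies along the edge, so it will need a quarter turn. Next I'll measure the edge and the fulcrum.

```bash
cat > meas.py <<'E'
from h import *
def meas(t):
    g=cv2.GaussianBlur(t,(1,1),0).max(2).astype(float)
    lo,hi=[],[]
    for r in range(172,234,1):
        row=g[r,345:372]; k=int(np.argmin(row[2:22]))+2
        u=np.interp
        d=row[k]
        # going left: cross to midlevel of shadow; going right: midlevel of top
        L=row[max(k-4,0):k+1]; R=row[k:k+5]
        tl=(d+L.max())/2; tr=(d+R.max())/2
        i=k
        while row[i]<tl:i-=1
        lo.append((345+i+(row[i]-tl)/(row[i]-row[i+1]),r))
        i=k
        while row[i]<tr:i+=1
        hi.append((345+i-(row[i]-tr)/(row[i]-row[i-1]),r))
    for nm,p,z in(('low',lo,14),('top',hi,44)):
        P=np.array([ray('top',a,b,z) for a,b in p])
        med=np.polyfit(P[:,0],P[:,1],1)
        for _ in range(3):
            res=P[:,1]-np.polyval(med,P[:,0]);ok=abs(res)<2.5; med=np.polyfit(P[ok,0],P[ok,1],1)
        print(nm,'y at x=572:',np.polyval(med,572).round(1),'slope deg',np.degrees(np.arctan(med[0])).round(2),ok.sum())
E
python3 - <<'E'
from meas import *
t=cv2.imread('pics/top0.png'); meas(t)
g=t.max(2)
print(g[168:192,329:352])
# stone x-extent at top face: columns 365..420
for c in (375,390,405,345+20):
    col=g[150:250,c].astype(int); d=np.where(col<110)[0]; print(c,150+d[0],150+d[-1],ray('top',c,150+d[0]-.5,44),ray('top',c,150+d[-1]+.5,44))
E
```

```text
low y at x=572: -161.2 slope deg 2.1 62
top y at x=572: -162.3 slope deg 1.98 62
[[139 141 139 141 140 140 139 139 138 139 140 139 138 140 139 139 140 138
  140 144  93  95  93]
 [139 140 139 141 140 139 139 140 140 141 140 139 140 141 140 141 141 142
  140 144  95  97  95]
 [140 138 140 141 140 140 140 143 143 143 143 142 142 143 143 145 115 117
  142 143  93  95  94]
 [140 140 140 141 142 144 143 119 123 106 107 112  97  98  87  87  73  84
  146 144  91  94  96]
 [138 140 140 144  95  85  89  76  75  71  72  73  68  68  67  66  62  68
  146 144  93  95  97]
 [140 140 142 110  49  65  65  66  66  68  67  65  67  65  69  64  63  49
  147 146  95  95  96]
 [139 141 144 100  49  70  66  67  67  67  68  66  67  64  69  63  66  57
  123 145  94  97  95]
 [141 138 143  99  59  72  67  66  66  67  67  64  61  59  62  64  70  66
   96 144 137  94  96]
 [140 140 143  97  62  67  63  70  69  83  78  82  82  82  85  88  90  90
   90 145 143  91  97]
 [139 142 142  96  76  62  91  89  90  95  95  97  97  98 100  99 100 100
  101 127 144  90  91]
 [138 140 146  96  95  43 102 100 101 104 106 105
[... 897 characters left out ...]

   69 105 143 144  91]
 [140 141 139 142 143  99  45  47  45  53  48  76 105 136 133 134 136 134
  134 137 141 143  92]
 [140 140 140 139 142 136 134 134 135 134 132 134 138 143 143 140 141 141
  141 141 141 143  91]
 [140 141 140 140 139 142 141 142 142 141 142 141 140 139 140 139 141 139
  140 140 140 143  89]
 [139 139 139 140 140 140 140 140 138 140 140 137 139 138 139 141 139 139
  138 138 141 143  95]]
375 162 238 [ 685.93125391 -213.07864317] [ 461.34891887 -202.22927448]
390 161 237 [ 687.69563022 -256.99166241] [ 463.10967112 -245.32550653]
405 160 236 [ 689.45953826 -300.89302728] [ 464.86996478 -288.41051406]
365 163 238 [ 683.76415436 -183.75136799] [ 462.08331517 -173.57978391]
```

```bash
python3 - <<'E'
from meas import *
print(ray('top',341,179.3,11),ray('top',341,179.0,22))
s=cv2.imread('pics/side0.png');g=s.max(2)
# side: ridge end points from c2 crop (s=7, origin 275,150; offset 350)
for u,v in((440,165),(510,90)): print('ridge',ray('side',275+(u-350)/7,150+v/7,22-3))
for u,v in((408,150),(515,195),(560,125)): print('base',ray('side',275+(u-350)/7,150+v/7,11))
print('bar tip side', ray('side',170+125.0+0,276,4))
F=np.array([572.3,-161.5]);d=np.array([0.036,-.999]);l=np.array([.999,.036])
print('nominal fulcrum',F-46*d+72*l)
E
```

```text
[ 641.46062645 -116.32157927] [ 640.52229801 -114.80282669]
ridge [642.88404078 -84.04886673]
ridge [ 642.97485733 -133.43434001]
base [661.95798559 -90.15523383]
base [614.26674223 -93.51293826]
base [ 620.38855901 -135.11060417]
bar tip side [451.58775916 169.98693384]
nominal fulcrum [ 642.572 -112.954]
```

```bash
cat > go.py <<'E'
import sys
from h import *
def psi():
    q=arm.get_obs()['orientation']; return np.degrees(2*np.arctan2(q[1],q[0]))
def go(x,y,tip,p,show=True):
    """shift in tool units for target grasp xy, fingertip z, yaw p (axes: current and after the roll)"""
    o=arm.get_obs();e=np.array(o['eef_pos']);a=psi();dp=(p-a+180)%360-180
    D=np.array([x,y,tip+182])-e
    def tf(ps):
        c,s=np.cos(np.radians(ps)),np.sin(np.radians(ps));return np.array([D[0]*c+D[1]*s, D[0]*s-D[1]*c, -D[2]])/200
    print('t',round(o['time_s'],2),'at',e.round(1),'psi',round(a%360-360,2),'F',np.round(o['force'],1),'w',round(o['width']*87,1),'gf',np.round(o['grasp_force'],1))
    print(' roll',round(-dp/30,3),'now-axes',tf(a).round(3),'after-axes',tf(p).round(3),'dist',np.linalg.norm(D).round(1))
if __name__=='__main__': go(*map(float,sys.argv[1:5]))
E
python3 go.py 641.5 -114 60 -178
```

```text
t 0.1 at [ 182.8 -597.5  403.8] psi -163.0 F [ 1.6 -0.4  0.3] w 87.0 gf 0.0
 roll 0.5 now-axes [-2.9    1.641  0.809] after-axes [-2.377  2.336  0.809] dist 685.8
```

>>> arm_command(
  linear=[
    [0, 0, 0],
    [0, 0, 0],
    [0, 0, 0],
    [-0.14, 0.14, 0],
    [-0.14, 0.14, 0],
    [-0.14, 0.14, 0],
    [-0.14, 0.14, 0],
    [-0.14, 0.14, 0],
    [-0.14, 0.14, 0],
    [-0.14, 0.14, 0],
  ],
  roll=[0.17, 0.17, 0.16, 0, 0, 0, 0, 0, 0, 0],
  hand=50,
)

```text
time_s: 0.93
eef_pos: [372.7, -393.2, 404.5]
orientation: [-0.017, 1.0, 0.0, -0.0]
force: [0.6, 0.1, 0.4]
width: 0.578
grasp_force: 0.0
```

>>> arm_command(
  linear=[
    [-0.14, 0.14, 0],
    [-0.14, 0.14, 0],
    [-0.14, 0.14, 0],
    [-0.14, 0.14, 0],
    [-0.14, 0.14, 0],
    [-0.14, 0.14, 0],
    [-0.14, 0.14, 0],
    [-0.14, 0.14, 0],
    [-0.137, 0.096, 0],
    [0, 0, 0],
  ],
  roll=[0, 0, 0, 0, 0, 0, 0, 0, 0, 0],
)

```text
time_s: 1.77
eef_pos: [618.2, -139.2, 403.2]
orientation: [-0.02, 1.0, 0.0, 0.0]
force: [0.1, -1.8, 1.1]
width: 0.577
grasp_force: 0.0
```

```bash
python3 go.py 641.5 -114 60 -178
```

```text
t 1.77 at [ 618.2 -139.2  403.2] psi -177.71 F [ 0.1 -1.8  1.1] w 50.2 gf 0.0
 roll 0.01 now-axes [-0.121  0.121  0.806] after-axes [-0.121  0.122  0.806] dist 164.8
```

>>> arm_command(
  linear=[
    [-0.12, 0.12, 0],
    [0, 0, 0.19],
    [0, 0, 0.19],
    [0, 0, 0.19],
    [0, 0, 0.15],
    [0, 0, 0.08],
    [0, 0, 0],
    [0, 0, 0],
  ],
  roll=[0, 0, 0, 0, 0, 0, 0, 0],
)

```text
time_s: 2.43
eef_pos: [637.5, -118.5, 243.9]
orientation: [-0.018, 1.0, -0.0, -0.001]
force: [0.1, -1.0, 0.5]
width: 0.574
grasp_force: 0.0
```

```bash
python3 go.py 641.5 -114 4 -178; python3 - <<'E'
from meas import *
s=arm.read_camera('side')[:,:,::-1].copy();t=arm.read_camera('top')[:,:,::-1].copy()
W=np.hstack([crop(t,310,410,125,225,4),crop(s,245,345,110,210,4)])
cv2.imwrite('pics/c3.png',cv2.convertScaleAbs(W,alpha=1.6))
E
```

```text
t 2.43 at [ 637.5 -118.5  243.9] psi -177.99 F [ 0.1 -1.   0.5] w 49.9 gf 0.0
 roll 0.0 now-axes [-0.021  0.022  0.289] after-axes [-0.021  0.022  0.289] dist 58.2
```

View pics/c3.png

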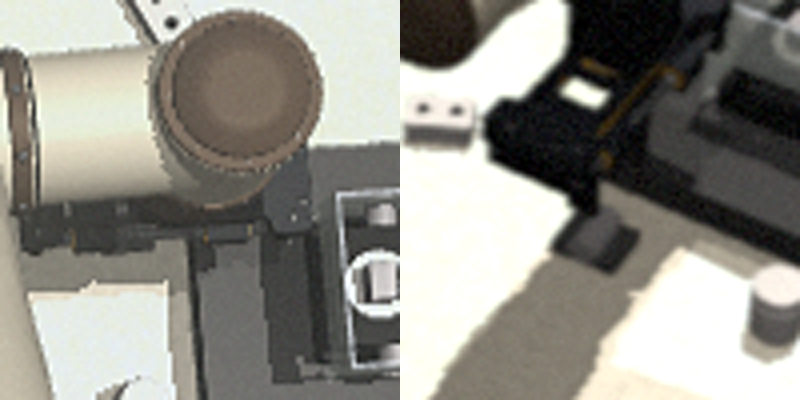

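The side view shows the fingers straddling the fulcrum along the ridge, clear of the stone. Next: descend, grip, raise slightly, and turn it 90°.

>>> arm_command(
  linear=[
    [-0.021, 0.022, 0],
    [0, 0, 0.1],
    [0, 0, 0.1],
    [0, 0, 0.06],
    [0, 0, 0.028],
    [0, 0, 0],
    [0, 0, 0],
  ],
  roll=[0, 0, 0, 0, 0, 0, 0],
)

```text
time_s: 3.12
eef_pos: [642.3, -113.6, 187.9]
orientation: [-0.018, 1.0, -0.0, 0.001]
force: [-0.0, 0.4, -0.4]
width: 0.578
grasp_force: 0.0
```

>>> arm_command(
  linear=[
    [0, 0, 0],
    [0, 0, 0],
    [0, 0, 0],
    [0, 0, 0],
    [0, 0, 0],
  ],
  roll=[0, 0, 0, 0, 0],
  hand=30,
  grip_force=20,
)

```text
time_s: 3.53
eef_pos: [642.1, -114.0, 188.4]
orientation: [-0.018, 1.0, -0.0, 0.001]
force: [-1.1, -2.9, 5.9]
width: 0.459
grasp_force: 19.9
```

```bash
python3 go.py 642.5 -113 12 -88
```

```text
t 3.53 at [ 642.1 -114.   188.4] psi -177.97 F [-1.1 -2.9  5.9] w 39.9 gf 19.9
 roll -2.999 now-axes [-0.002  0.005 -0.028] after-axes [-0.005 -0.002 -0.028] dist 5.7
```

>>> arm_command(
  linear=[
    [0, 0, -0.025],
    [0, 0, -0.025],
    [0, 0, 0],
    [0, 0, 0],
    [0, 0, 0],
    [0, 0, 0],
    [0, 0, 0],
    [0, 0, 0],
    [0, 0, 0],
    [0, 0, 0],
  ],
  roll=[0, 0, -0.1, -0.2, -0.2, -0.2, -0.2, -0.2, -0.2, -0.2],
)

```text
time_s: 4.37
eef_pos: [641.1, -113.4, 196.0]
orientation: [-0.401, 0.916, 0.001, -0.001]
force: [0.5, -1.0, -3.9]
width: 0.455
grasp_force: 19.9
```

>>> arm_command(
  linear=[
    [0, 0, 0],
    [0, 0, 0],
    [0, 0, 0],
    [0, 0, 0],
    [0, 0, 0],
    [0, 0, 0],
    [0, 0, 0],
    [0, 0, 0],
    [0, 0, 0],
    [0, 0, 0],
  ],
  roll=[-0.2, -0.2, -0.2, -0.2, -0.2, -0.2, -0.2, -0.1, 0, 0],
)

```text
time_s: 5.2
eef_pos: [641.3, -113.4, 196.3]
orientation: [0.719, -0.695, -0.001, 0.0]
force: [0.1, -0.6, -5.4]
width: 0.457
grasp_force: 19.9
```

```bash
python3 go.py 642.5 -113 6.4 -88
```

```text
t 5.2 at [ 641.3 -113.4  196.3] psi -88.1 F [ 0.1 -0.6 -5.4] w 39.7 gf 19.9
 roll -0.003 now-axes [-0.002 -0.006  0.04 ] after-axes [-0.002 -0.006  0.04 ] dist 8.0
```

>>> arm_command(
  linear=[
    [0, -0.006, 0.012],
    [0, 0, 0.012],
    [0, 0, 0.01],
    [0, 0, 0.007],
    [0, 0, 0],
    [0, 0, 0],
  ],
  roll=[0, 0, 0, 0, 0, 0],
)

```text
time_s: 5.7
eef_pos: [642.9, -113.7, 188.8]
orientation: [0.719, -0.695, -0.0, 0.0]
force: [0.4, -0.1, -4.9]
width: 0.459
grasp_force: 19.9
```

```bash
python3 go.py 642.5 -113 6.4 -88
```

```text
t 5.7 at [ 642.9 -113.7  188.8] psi -88.01 F [ 0.4 -0.1 -4.9] w 39.9 gf 19.9
 roll -0.0 now-axes [-0.003  0.002  0.002] after-axes [-0.003  0.002  0.002] dist 0.9
```

>>> arm_command(
  linear=[
    [0, 0, 0.005],
    [0, 0, 0.003],
    [0, 0, 0],
  ],
  roll=[0, 0, 0],
)

```text
time_s: 5.95
eef_pos: [643.0, -113.6, 188.5]
orientation: [0.719, -0.695, 0.0, -0.0]
force: [-2.9, -0.1, 3.1]
width: 0.458
grasp_force: 19.9
```

>>> arm_command(
  linear=[
    [0, 0, 0],
    [0, 0, 0],
    [0, 0, 0],
    [0, 0, 0],
    [0, 0, -0.05],
    [0, 0, -0.15],
    [0, 0, -0.2],
    [0, 0, -0.2],
    [0, 0, -0.1],
  ],
  roll=[0, 0, 0, 0, 0, 0, 0, 0, 0],
  hand=52,
)

```text
time_s: 6.7
eef_pos: [643.9, -113.9, 334.1]
orientation: [0.72, -0.694, 0.004, -0.003]
force: [1.8, 1.0, 1.1]
width: 0.596
grasp_force: 0.0
```

```bash
python3 go.py 500 430 60 -99.2
```

```text
t 6.7 at [ 643.9 -113.9  334.1] psi -87.93 F [1.8 1.  1.1] w 51.9 gf 0.0
 roll 0.376 now-axes [-2.744  0.621  0.46 ] after-axes [-2.569  1.145  0.46 ] dist 570.1
```

>>> arm_command(
  linear=[
    [0, 0, 0],
    [0, 0, 0],
    [-0.18, 0.08, 0],
    [-0.18, 0.08, 0],
    [-0.18, 0.08, 0],
    [-0.18, 0.08, 0],
    [-0.18, 0.08, 0],
    [-0.18, 0.08, 0],
    [-0.18, 0.08, 0],
    [-0.18, 0.08, 0],
  ],
  roll=[0.19, 0.185, 0, 0, 0, 0, 0, 0, 0, 0],
  hand=42,
)

```text
time_s: 7.53
eef_pos: [562.1, 192.9, 328.5]
orientation: [-0.648, 0.762, -0.0, 0.001]
force: [0.5, 0.1, 0.0]
width: 0.481
grasp_force: 0.0
```

>>> arm_command(
  linear=[
    [-0.18, 0.08, 0],
    [-0.18, 0.08, 0],
    [-0.18, 0.08, 0],
    [-0.18, 0.08, 0],
    [-0.18, 0.08, 0.1],
    [-0.1, 0.04, 0.15],
    [0, 0, 0.15],
    [0, 0, 0.05],
    [0, 0, 0],
    [0, 0, 0],
  ],
  roll=[0, 0, 0, 0, 0, 0, 0, 0, 0, 0],
)

```text
time_s: 8.37
eef_pos: [509.3, 400.3, 239.3]
orientation: [-0.648, 0.762, -0.0, 0.0]
force: [0.5, 1.0, 0.5]
width: 0.481
grasp_force: 0.0
```

```bash
python3 go.py 495 423.1 3 -99.1; python3 - <<'E'
from meas import *
s=arm.read_camera('side')[:,:,::-1].copy();t=arm.read_camera('top')[:,:,::-1].copy()
cv2.imwrite('pics/s4.png',s);cv2.imwrite('pics/t4.png',t)
a=crop(t,125,255,180,255,3.0);b=crop(s,170,310,260,385,2.8);c=crop(t,325,375,160,245,4);d=crop(s,265,345,130,210,4)
W=np.zeros((600,800,3),np.uint8)
for im,x,y in((a,0,0),(b,0,240),(c,400,0),(d,460,340)):
    im=im[:600-y,:800-x];W[y:y+im.shape[0],x:x+im.shape[1]]=im
cv2.imwrite('pics/c4.png',cv2.convertScaleAbs(W,alpha=1.6))
g=t.max(2);meas(t)
m=np.zeros(g.shape,np.uint8);m[165:195,328:354]=(g[165:195,328:354]<85)
ys,xs=np.where(m[:, :352]);print('fulcrum dark px',xs.min(),xs.max(),ys.min(),ys.max())
print(g[168:192,329:352])
E
```

```text
t 8.37 at [509.3 400.3 239.3] psi -99.25 F [0.5 1.  0.5] w 41.9 gf 0.0
 roll -0.005 now-axes [-0.101  0.089  0.271] after-axes [-0.101  0.089  0.271] dist 60.6
low y at x=572: -161.2 slope deg 2.12 62
top y at x=572: -162.3 slope deg 1.97 62
fulcrum dark px 331 348 173 187
[[145 143 144 142 142 144 143 143 143 143 143 142 144 143 143 144 143 143
  144 147  95  97  97]
 [144 143 143 144 143 142 142 144 142 142 143 142 143 143 145 142 145 143
  144 146  97  99  98]
 [144 144 143 143 142 143 145 145 144 143 143 143 145 143 143 142 144 143
  143 148  95  97  97]
 [145 143 144 145 145 144 145 145 149 145 145 143 145 146 147 146 147 146
  148 147  95  95  97]
 [143 143 145 146 147 146 146 147 135 125 131 130 120 115 120 123  97 108
  130 150  94  96  99]
 [144 145 120 126  99 110 112  84  92  97 116 125 110  99  73  75  65  67
   88 151  98  99  98]
 [146 150  67  77  69  71  73  59  81  95 114 127 110 101  63  66  67  65
   67 154  98 100 100]
 [146 107  48  69  68  67  68  57  81  93 109 127 111 102  68  66  67  65
   64 151 143  98  98]
 [148 103  43  68  70  68  69  57  80  93 109 129 
[... 802 characters left out ...]
 65  66 151 148  95]
 [145 149  94  60  68  70  70  70  60  82  84 101  95  84  79  66  73  59
   52  64 150 146  97]
 [144 148  99  46  62  60  54  46  45  54  54  55  60  57  53  51  63  73
  108 137 146 148  95]
 [144 145  98  74 103 106 141 136 137 138 138 136 136 138 138 139 137 138
  141 146 143 148  96]
 [144 146 139 139 141 143 146 147 145 146 144 145 146 145 146 144 145 145
  144 142 143 146  93]
 [143 143 145 144 144 144 144 143 143 143 145 144 144 144 143 143 143 142
  143 144 144 147  93]
 [144 143 142 144 142 143 143 143 144 142 141 143 144 142 141 143 143 143
  142 142 144 147  93]
 [144 143 144 142 142 144 144 142 144 142 143 142 145 143 142 143 142 143
  141 144 143 146  97]]
```

View pics/c4.png

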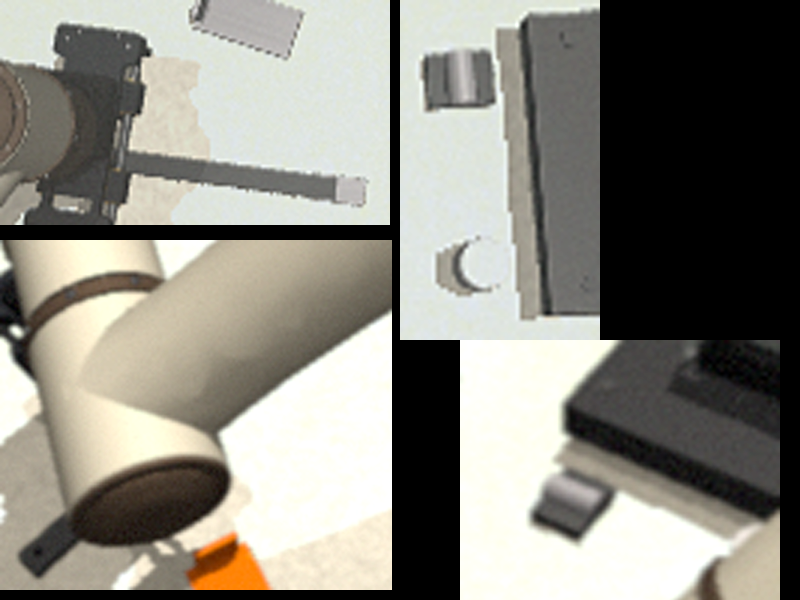

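The fulcrum ridge is now parallel to the front edge (right crops), and the gripper is just short of the bar's grip point.

>>> arm_command(
  linear=[
    [-0.1, 0.09, 0],
    [0, 0, 0],
    [0, 0, 0.1],
    [0, 0, 0.1],
    [0, 0, 0.04],
    [0, 0, 0.025],
    [0, 0, 0],
    [0, 0, 0],
  ],
  roll=[0, 0, 0, 0, 0, 0, 0, 0],
)

```text
time_s: 9.13
eef_pos: [494.7, 423.3, 186.6]
orientation: [-0.648, 0.762, 0.0, 0.001]
force: [-0.0, 0.1, 0.4]
width: 0.482
grasp_force: 0.0
```

```bash
python3 go.py 495 423.1 3 -99.1
```

```text
t 9.13 at [494.7 423.3 186.6] psi -99.25 F [-0.   0.1  0.4] w 42.0 gf 0.0
 roll -0.005 now-axes [ 0.001 -0.001  0.008] after-axes [ 0.001 -0.001  0.008] dist 1.7
```

>>> arm_command(
  linear=[
    [0, 0, 0.008],
    [0, 0, 0],
    [0, 0, 0],
    [0, 0, 0],
    [0, 0, 0],
    [0, 0, 0],
  ],
  roll=[0, 0, 0, 0, 0, 0],
  hand=15,
  grip_force=10,
)

```text
time_s: 9.63
eef_pos: [494.6, 423.4, 184.5]
orientation: [-0.648, 0.762, -0.0, 0.001]
force: [2.4, -0.4, 1.1]
width: 0.249
grasp_force: 10.0
```

>>> arm_command(
  linear=[
    [0, 0, -0.03],
    [0, 0, -0.05],
    [0.005, 0, -0.05],
    [0.006, 0, -0.05],
    [0.008, 0, -0.05],
    [0.01, 0, -0.05],
    [0.012, 0, -0.05],
    [0.014, 0, -0.05],
    [0.015, 0, -0.05],
    [0, 0, 0],
  ],
  roll=[0, 0, 0, 0, 0, 0, 0, 0, 0, 0],
)

```text
time_s: 10.47
eef_pos: [492.2, 409.1, 272.9]
orientation: [-0.648, 0.762, 0.0, 0.002]
force: [0.2, 0.3, -5.0]
width: 0.252
grasp_force: 10.0
```

```bash
python3 go.py 495 423.1 3 -99.1; python3 - <<'E'
from meas import *
s=arm.read_camera('side')[:,:,::-1].copy();t=arm.read_camera('top')[:,:,::-1].copy()
cv2.imwrite('pics/s5.png',s);cv2.imwrite('pics/t5.png',t)
W=np.hstack([crop(t,125,260,180,265,3.0),crop(s,190,320,255,340,3)])
cv2.imwrite('pics/c5.png',cv2.convertScaleAbs(W,alpha=1.6))
E
```

```text
t 10.47 at [492.2 409.1 272.9] psi -99.27 F [ 0.2  0.3 -5. ] w 21.9 gf 10.0
 roll -0.006 now-axes [-0.071 -0.003  0.439] after-axes [-0.071 -0.003  0.439] dist 89.0
```

View pics/c5.png

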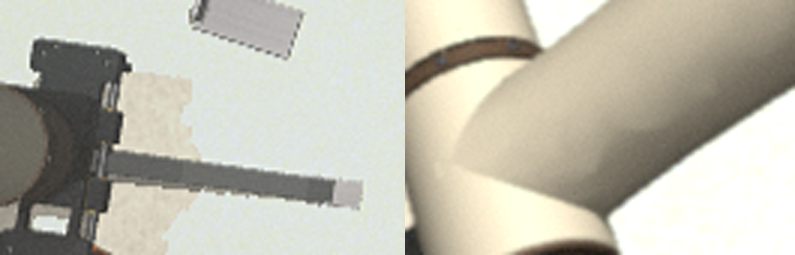

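>>> arm_command(
  linear=[
    [0, 0, 0],
    [0, 0, 0],
    [0, 0, 0],
    [0, 0, -0.05],
    [0, 0, -0.1],
    [0, 0, -0.1],
    [0, 0, -0.05],
    [0, 0, 0],
  ],
  roll=[0, 0, 0, 0, 0, 0, 0, 0],
  grip_force=60,
)

```text
time_s: 11.23
eef_pos: [492.3, 409.7, 332.9]
orientation: [-0.648, 0.762, 0.0, 0.003]
force: [1.6, 0.1, -7.0]
width: 0.242
grasp_force: 60.0
```

```bash
python3 go.py 635.4 93.6 151 -88;python3 - <<'E'
from meas import *
s=arm.read_camera('side')[:,:,::-1].copy();t=arm.read_camera('top')[:,:,::-1].copy()
cv2.imwrite('pics/s6.png',s);cv2.imwrite('pics/t6.png',t)
from scipy import ndimage
# blade tip: boundary of bar in top
for nm in('t5','t6'):
    im=cv2.imread(f'pics/{nm}.png');g=im.max(2).astype(float)
    hsv=cv2.cvtColor(im,cv2.COLOR_BGR2HSV)
    print(nm);print(g[236:252:2,225:256].astype(int))
E
```

```text
t 11.23 at [492.3 409.7 332.9] psi -99.24 F [ 1.6  0.1 -7. ] w 21.1 gf 60.0
 roll -0.375 now-axes [ 1.445e+00 -9.600e-01 -1.000e-03] after-axes [ 1.604e+00 -6.600e-01 -1.000e-03] dist 346.9
t5
[[144 146 143 142 144 144 142 143 143 144 148 144 143 143 142 145 143 142
  143 143 144 144 141 143 143 143 142 144 143 144 144]
 [127 121 128 133 128 131 125 147 147 148 146 144 144 143 145 144 143 144
  142 144 144 143 144 143 143 142 144 145 145 144 143]
 [ 70  71  69  61  64  64  67  63  74  73  75  75 120 115 126 127 117 123
  122 132 123 144 143 142 144 144 143 143 145 143 143]
 [ 70  70  68  64  64  66  64  64  64  63  62 102 119 116 117 116 115 116
  115 115 120 146 144 143 143 143 144 145 143 144 144]
 [ 70  72  64  63  63  63  62  63  64  62  60 117 116 113 115 115 114 116
  115 115 115 145 144 143 142 144 144 143 141 143 143]
 [ 78  68  61  62  62  62  62  62  60  61  69 117 115 113 113 115 114 115
  114 114 115 145 144 145 143 145 143 144 143 142 144]
 [144 146 139 138 139 143  94 139 143 106 110  92  90 104 111 120 118 113
  115 120 146 144 143 143 143 144 143 143 145 144 143]
 [14
[... 461 characters left out ...]
  144 143 143 141 143 142 141 142 144 143 144 142 143]
 [ 61  62  59  94 106 106 105 104 105 104 104 101 106 144 143 143 143 144
  143 141 143 143 144 142 143 143 143 143 142 144 142]
 [ 62  60  57 109 104 105 102 103 102 103 102 110 140 144 144 143 144 144
  145 143 142 143 143 144 143 144 144 145 143 143 145]
 [ 60  60  79 107 104 104 103 103 103 103 100 110 145 143 144 144 143 143
  142 144 143 143 143 144 144 144 141 144 144 142 143]
 [139 139  95  97 101 103  82  95  81  87 106 112 143 143 144 143 144 143
  144 144 144 142 143 142 143 144 143 143 143 143 142]
 [143 142 142 144 144 145 144 145 145 145 144 145 143 144 143 144 143 143
  144 142 144 144 143 143 143 144 144 144 144 143 144]]
```

>>> arm_command(
  linear=[
    [0, 0, -0.1],
    [0, 0, -0.1],
    [0, 0, -0.1],
    [0, 0, 0],
    [0.08, -0.03, 0],
    [0.12, -0.05, 0],
    [0.16, -0.066, 0],
    [0.16, -0.066, 0],
    [0.16, -0.066, 0],
    [0.16, -0.066, 0],
  ],
  roll=[-0.125, -0.125, -0.125, 0, 0, 0, 0, 0, 0, 0],
)

```text
time_s: 12.17
eef_pos: [566.2, 241.8, 386.4]
orientation: [0.719, -0.695, -0.001, 0.003]
force: [0.6, 0.8, -8.1]
width: 0.244
grasp_force: 60.0
```

>>> arm_command(
  linear=[
    [0.16, -0.066, 0],
    [0.16, -0.066, 0],
    [0.16, -0.066, 0],
    [0.12, -0.05, 0],
    [0.08, -0.03, 0],
    [0, 0, 0],
    [0, 0, 0],
    [0, 0, 0],
  ],
  roll=[0, 0, 0, 0, 0, 0, 0, 0],
)

```text
time_s: 12.83
eef_pos: [626.3, 109.8, 387.4]
orientation: [0.719, -0.695, -0.001, 0.002]
force: [-0.5, -0.1, -6.9]
width: 0.245
grasp_force: 60.0
```

```bash
python3 go.py 635.4 93.6 151 -88;python3 - <<'E'
from meas import *
s=arm.read_camera('side')[:,:,::-1].copy();t=arm.read_camera('top')[:,:,::-1].copy()
cv2.imwrite('pics/s7.png',s);cv2.imwrite('pics/t7.png',t)
W=np.hstack([crop(t,255,375,130,240,3.3),crop(s,225,345,90,200,3.3)])
cv2.imwrite('pics/c7.png',cv2.convertScaleAbs(W,alpha=1.6))
E
```

```text
t 12.83 at [626.3 109.8 387.4] psi -88.1 F [-0.5 -0.1 -6.9] w 21.4 gf 60.0
 roll -0.003 now-axes [ 0.082 -0.043  0.272] after-axes [ 0.082 -0.043  0.272] dist 57.5
```

View pics/c7.png

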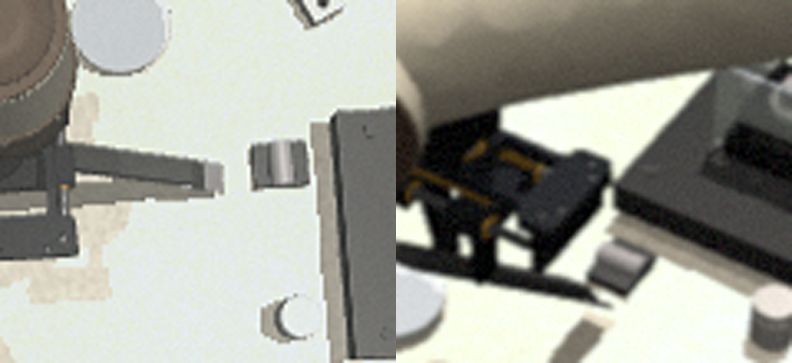

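Top crop: blade tip at about (322.6,184). Side crop: tip at about (290,182). I'll triangulate it next.

```bash
cat >> h.py <<'E'
def tri(a,b):
    A,B=[],[]
    for n,(u,v) in(('top',a),('side',b)):
        m=arm.camera_model(n);R=np.array(m['R']);t=np.array(m['t'])
        for k,(f,c,x) in enumerate(((m['fx'],m['cx'],u),(m['fy'],m['cy'],v))):
            r=R[k]*f-(x-c)*R[2];A.append(r);B.append(-(t[k]*f-(x-c)*t[2]))
    X,res,_,_=np.linalg.lstsq(np.array(A),np.array(B),rcond=None);return X.round(1),[np.round(px(n,X),1) for n in('top','side')]
E
python3 - <<'E'
from h import *
print(tri((322.6,183.9),(289.8,181.8)))
d=np.array([.036,-.999]);g=np.array([626.3,109.8])
X=tri((322.6,183.9),(289.8,181.8))[0];v=X[:2]-g;print('along',v@d,'lat',v@np.array([.999,.036]))
E
```

```text
(array([624.4, -61.9,  17.8]), [array([323.2, 185.1]), array([288.9, 181.7])])
along 171.45989999999998 lat -8.079299999999977
```

>>> arm_command(
  linear=[
    [0, 0.05, 0],
    [0, 0.1, 0],
    [0, 0.1, 0],
    [0, 0.05, 0],
    [0, 0, 0.02],
    [0, 0, 0.02],
    [0, 0, 0.015],
    [0, 0, 0.01],
    [0, 0, 0],
    [0, 0, 0],
  ],
  roll=[0, 0, 0, 0, 0, 0, 0, 0, 0, 0],
)

```text
time_s: 13.77
eef_pos: [567.4, 107.9, 376.4]
orientation: [0.719, -0.695, -0.0, 0.0]
force: [0.6, 0.5, -7.4]
width: 0.243
grasp_force: 60.0
```

>>> arm_command(
  linear=[
    [0, 0, 0.007],
    [0, 0, 0.007],
    [0, 0, 0],
  ],
  roll=[0, 0, 0],
)

```text
time_s: 14.02
eef_pos: [567.0, 107.8, 373.7]
orientation: [0.719, -0.695, -0.0, 0.0]
force: [-0.5, 0.4, -7.3]
width: 0.247
grasp_force: 60.0
```

```bash
python3 go.py 560 190 5 -88
```

```text
t 14.02 at [567.  107.8 373.7] psi -88.01 F [-0.5  0.4 -7.3] w 21.5 gf 60.0
 roll -0.0 now-axes [-0.412  0.021  0.934] after-axes [-0.412  0.02   0.934] dist 204.1
```

>>> arm_command(
  linear=[
    [0, 0, 0.01],
    [0, 0, 0.01],
    [0, 0, 0],
    [0, 0, 0],
  ],
  roll=[0, 0, 0, 0],
)

```text
time_s: 14.35
eef_pos: [566.9, 107.8, 369.9]
orientation: [0.719, -0.695, -0.0, 0.0]
force: [-0.0, 0.1, -7.6]
width: 0.241
grasp_force: 60.0
```

```bash
python3 go.py 560 190 5 -88;python3 - <<'E'
from meas import *
s=arm.read_camera('side')[:,:,::-1].copy();t=arm.read_camera('top')[:,:,::-1].copy()
cv2.imwrite('pics/s8.png',s);cv2.imwrite('pics/t8.png',t)
# predicted pixel of tip on bench; print blade-like row profile
print(px('top',(565,-64,2)))
g=t.max(2)
for r in range(196,214,2): print(r,g[r,295:335])
E
```

```text
t 14.35 at [566.9 107.8 369.9] psi -88.0 F [-0.   0.1 -7.6] w 21.0 gf 60.0
 roll 0.0 now-axes [-0.412  0.02   0.914] after-axes [-0.412  0.02   0.914] dist 200.6
(np.float64(324.16569516222705), np.float64(205.44295167481735))
196 [148 146 148 149 147 146 148 144 145 145 144 145 144 144 144 145 146 145
 144 145 146 145 144 143 144 144 143 146 145 144 145 146 143 144 145 144
 145 143 144 145]
198 [ 65  72  73  71  71  82  89  87  91  95  91 108 105 102 129 127 123 126
 151 150 149 148 148 147 148 148 146 146 145 144 145 145 144 145 146 145
 145 145 144 146]
200 [ 58  60  58  59  62  60  59  59  62  58  61  59  58  58  59  58  58  59
  59  51  54  61  76  98  99  98  97 100 117 147 144 145 145 145 145 145
 145 144 144 145]
202 [ 60  61  60  57  60  59  60  59  59  61  61  62  60  62  59  59  62  60
  60  53  54  52  73  98  96  97  98  93 103 148 144 144 145 144 144 143
 144 143 144 145]
204 [ 60  60  62  63  62  59  60  60  62  60  61  58  60  60  63  62  62  62
  62  55  51  51  61  99  95  95  92  93 119 147 145 145 145 144 143 145
 145 144 144 144]
206 [ 81  81  67  68  67  67  70  56  58  58  50  51  52  49  51  45  43  48
  49  47  50  47  49 100  96  95  95  93 118 148 145 145 143 145 145 143
 145 146 144 144]
208 [ 82  82  83  84  83  86  85  83  85  83  84  81  81  80  76  76  79  80
  82  80  79  76  80  85  72 112 106 105 119 147 144 145 145 144 144 145
 144 144 142 146]
210 [137 140 139 140 139 138 140 139 138 138 140 141 139 149 147 146 145 148
 148 146 146 147 147 145 147 145 145 146 145 146 145 146 146 145 144 145
 145 147 144 146]
212 [138 147 147 147 146 144 145 144 145 144 144 145 144 147 145 144 145 144
 144 146 144 145 146 143 144 146 147 144 146 145 144 144 146 144 144 145
 145 142 147 146]
```

>>> arm_command(
  linear=[
    [0, 0, 0.01],
    [0, 0, 0.01],
    [0, 0, 0.01],
    [0, 0, 0],
  ],
  roll=[0, 0, 0, 0],
)

```text
time_s: 14.78
eef_pos: [567.1, 108.1, 364.4]
orientation: [0.72, -0.694, 0.0, -0.0]
force: [-0.6, 1.4, -4.6]
width: 0.245
grasp_force: 60.0
```

>>> arm_command(
  linear=[
    [0, 0, 0],
    [0, 0, 0],
  ],
  roll=[0, 0],
  grip_force=20,
)

```text
time_s: 14.95
eef_pos: [567.1, 107.9, 364.6]
orientation: [0.719, -0.695, 0.0, -0.0]
force: [-0.8, 1.2, -5.0]
width: 0.25
grasp_force: 20.0
```

```bash
python3 go.py 560 190 5 -88
```

```text
t 14.95 at [567.1 107.9 364.6] psi -87.98 F [-0.8  1.2 -5. ] w 21.7 gf 20.0
 roll 0.001 now-axes [-0.411  0.021  0.888] after-axes [-0.411  0.021  0.888] dist 195.7
```

>>> arm_command(
  linear=[
    [-0.03, 0, 0.032],
    [-0.031, 0, 0.033],
    [-0.056, 0, 0.069],
    [-0.051, 0, 0.073],
    [-0.046, 0, 0.077],
    [-0.04, 0, 0.079],
    [-0.036, 0, 0.083],
    [0, 0, 0],
  ],
  roll=[0, 0, 0, 0, 0, 0, 0, 0],
  grip_force=12,
)

```text
time_s: 15.62
eef_pos: [563.7, 167.0, 270.4]
orientation: [0.72, -0.694, -0.001, 0.003]
force: [0.1, -0.3, -6.7]
width: 0.252
grasp_force: 12.0
```

>>> arm_command(
  linear=[
    [-0.028, 0, 0.084],
    [-0.023, 0, 0.085],
    [-0.018, 0, 0.088],
    [-0.01, 0, 0.07],
    [0, 0, 0.05],
    [0, 0, 0.03],
    [0, 0, 0],
  ],
  roll=[0, 0, 0, 0, 0, 0, 0],
)

```text
time_s: 16.2
eef_pos: [564.1, 181.4, 192.1]
orientation: [0.719, -0.695, -0.0, 0.001]
force: [-0.4, 0.3, -5.1]
width: 0.25
grasp_force: 12.0
```

```bash
python3 go.py 560 190 3 -88
```

```text
t 16.2 at [564.1 181.4 192.1] psi -87.99 F [-0.4  0.3 -5.1] w 21.7 gf 12.0
 roll 0.0 now-axes [-0.044  0.019  0.036] after-axes [-0.044  0.019  0.036] dist 11.9
```

>>> arm_command(
  linear=[
    [0, 0, 0.015],
    [0, 0, 0.012],
    [0, 0, 0.008],
    [0, 0, 0],
  ],
  roll=[0, 0, 0, 0],
)

```text
time_s: 16.53
eef_pos: [564.5, 181.3, 189.9]
orientation: [0.72, -0.694, 0.001, -0.0]
force: [-5.2, -1.7, 8.3]
width: 0.251
grasp_force: 12.0
```

```bash
python3 go.py 560 190 3 -88
```

```text
t 16.53 at [564.5 181.3 189.9] psi -87.95 F [-5.2 -1.7  8.3] w 21.8 gf 12.0
 roll 0.002 now-axes [-0.044  0.021  0.024] after-axes [-0.044  0.021  0.024] dist 10.9
```

>>> arm_command(
  linear=[
    [0, 0, 0],
    [0, 0, 0],
    [0, 0, 0],
    [0.06, 0, 0],
    [0.1, 0, 0],
    [0.09, 0, 0],
    [0, 0, 0.01],
    [0, 0, 0],
  ],
  roll=[0, 0, 0, 0, 0, 0, 0, 0],
  hand=40,
)

```text
time_s: 17.2
eef_pos: [566.2, 130.3, 184.3]
orientation: [0.719, -0.695, -0.0, 0.0]
force: [0.6, -0.6, -0.2]
width: 0.457
grasp_force: 0.0
```

```bash
python3 go.py 564 131 3 -88; python3 - <<'E'
from meas import *
s=arm.read_camera('side')[:,:,::-1].copy();t=arm.read_camera('top')[:,:,::-1].copy()
cv2.imwrite('pics/s9.png',s);cv2.imwrite('pics/t9.png',t)
W=np.hstack([crop(t,200,370,150,260,2.3),crop(s,175,345,115,265,2.3)[:253]])
cv2.imwrite('pics/c9.png',cv2.convertScaleAbs(W,alpha=1.6))
g=t.max(2)
for r in range(194,214,2): print(r,g[r,305:335])
E
```

```text
t 17.2 at [566.2 130.3 184.3] psi -88.1 F [ 0.6 -0.6 -0.2] w 39.8 gf 0.0
 roll -0.003 now-axes [-0.004  0.011 -0.004] after-axes [-0.004  0.011 -0.004] dist 2.4
194 [146 147 145 147 146 144 145 145 145 146 145 146 146 145 145 146 147 146
 144 145 144 145 146 146 146 146 147 146 146 146]
196 [145 146 146 144 146 146 145 146 146 145 145 145 146 145 146 146 146 145
 146 146 143 145 144 146 145 146 145 146 145 145]
198 [146 147 145 146 147 146 146 146 146 145 147 146 147 148 147 148 147 146
 147 148 147 147 145 145 145 146 148 145 145 148]
200 [121 123 109  98 102 101 103 112 110 111 109  94 123 122 122 122 123 122
 125 126 125 124 146 145 145 146 145 147 145 145]
202 [ 70  71  69  68  67  67  66  69  66  65  66  62 133 127 126 126 124 126
 126 127 127 129 148 144 145 146 146 145 145 146]
204 [ 70  72  70  69  71  67  69  68  69  67  67  63 109 126 122 121 122 123
 123 121 122 132 147 146 146 146 145 146 145 147]
206 [ 74  72  71  67  70  69  66  65  69  68  67  63  79 125 123 121 125 125
 123 124 121 128 148 145 145 145 144 146 146 146]
208 [ 54  66  65  57  87  74  74 115 106  83  85  79 104  98  97 116 110 112
 118 144 144 142 147 144 146 145 146 145 144 145]
210 [148 148 148 149 147 148 146 148 147 147 148 146 147 147 147 147 147 145
 147 145 147 145 146 147 145 146 145 148 144 144]
212 [145 146 147 146 146 145 146 145 144 145 146 148 147 146 146 144 148 145
 145 147 146 145 145 144 144 145 147 146 145 146]
```

View pics/c9.png

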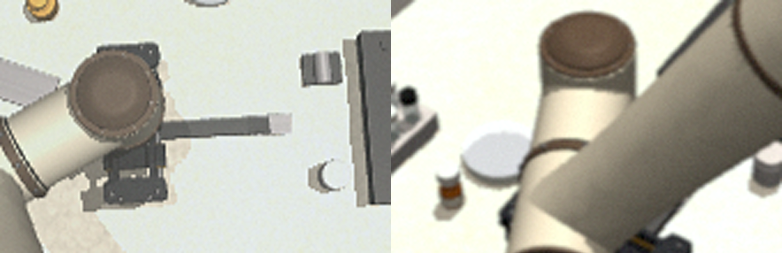

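The bar lies flat with its blade towards the stand, tip at about (326.8,204) in the top image. The gripper straddles the shank, well clear of the fulcrum and tin.

```bash
python3 - <<'E'
from h import *
t=cv2.imread('pics/t9.png');g=t.max(2)
print('tip',ray('top',326.9,204,4))
P=[]
for c in range(285,316):
    col=g[190:220,c].astype(int);k=np.where(col<90)[0];P.append(ray('top',c,190+(k[0]+k[-1])/2,14))
P=np.array(P);f=np.polyfit(P[:,1],P[:,0],1);print('slope deg',np.degrees(np.arctan(f[0])),'x at y=-50',np.polyval(f,-50))
E
```

```text
tip [568.92042894 -72.14164801]
slope deg -1.0509697296821492 x at y=-50 568.4367636031337
```

>>> arm_command(
  linear=[
    [0, 0, 0],
    [0, 0, 0],
    [0, 0, 0],
    [0, 0, 0],
    [0, 0, 0],
  ],
  roll=[0, 0, 0, 0, 0],
  hand=15,
  grip_force=9,
)

```text
time_s: 17.72
eef_pos: [566.1, 132.0, 184.5]
orientation: [0.719, -0.695, 0.0, -0.0]
force: [-0.2, 1.0, -0.1]
width: 0.249
grasp_force: 9.0
```

>>> arm_command(
  linear=[
    [0, 0, -0.02],
    [0.003, 0, -0.04],
    [0.005, 0, -0.045],
    [0.006, 0, -0.045],
    [0.009, 0, -0.045],
    [0.011, 0, -0.045],
    [0.013, 0, -0.045],
    [0.014, 0, -0.045],
    [0.004, 0, -0.015],
    [0, 0, 0],
  ],
  roll=[0, 0, 0, 0, 0, 0, 0, 0, 0, 0],
)

```text
time_s: 18.55
eef_pos: [566.8, 118.4, 254.9]
orientation: [0.719, -0.695, 0.0, -0.001]
force: [0.3, -0.0, -6.7]
width: 0.252
grasp_force: 9.0
```

```bash
cat > tip.py <<'E'
from go import *
def view(r0,r1,c0,c1,name):
    s=arm.read_camera('side')[:,:,::-1].copy();t=arm.read_camera('top')[:,:,::-1].copy()
    cv2.imwrite(f'pics/s{name}.png',s);cv2.imwrite(f'pics/t{name}.png',t);g=t.max(2)
    for r in range(r0,r1,2): print(r,*g[r,c0:c1])
    return s,t
E
python3 -c "
from tip import *
go(560,190,3,-88);view(198,212,305,335,'10')"
```

```text
t 18.55 at [566.8 118.4 254.9] psi -88.01 F [ 0.3 -0.  -6.7] w 21.9 gf 9.0
 roll -0.0 now-axes [-0.359  0.022  0.35 ] after-axes [-0.359  0.022  0.35 ] dist 100.3
198 147 148 147 148 148 148 147 150 147 148 148 146 147 145 148 145 145 146 146 144 145 146 145 144 144 144 143 144 146 144
200 79 78 78 70 72 65 66 67 63 71 71 69 66 116 113 112 109 111 111 111 109 122 147 144 144 144 145 143 144 145
202 66 67 65 66 67 64 62 62 64 65 63 61 58 115 113 111 109 110 110 109 110 118 146 145 144 144 144 144 144 144
204 68 66 66 68 67 66 62 61 64 62 62 61 60 99 109 108 109 109 108 108 109 101 148 144 145 143 144 144 144 144
206 59 67 62 62 62 64 62 60 61 59 59 60 56 99 111 109 110 108 108 110 109 115 147 145 145 144 145 145 145 143
208 74 96 94 93 91 74 75 84 81 81 82 75 137 140 143 141 140 143 141 141 138 141 146 144 144 145 144 144 144 145
210 146 145 143 146 146 146 147 146 146 146 146 145 145 145 145 145 145 146 144 145 147 146 144 143 144 144 145 147 144 144
```

>>> arm_command(
  linear=[
    [0, 0, 0],
    [0, 0, 0],
    [0, 0, 0],
    [0, 0, -0.03],
    [0, 0, -0.06],
    [0, 0, -0.06],
    [0, 0, -0.04],
    [0, 0, -0.01],
    [0, 0, 0],
  ],
  roll=[0, 0, 0, 0, 0, 0, 0, 0, 0],
  grip_force=60,
)

```text
time_s: 19.4
eef_pos: [566.5, 118.6, 294.1]
orientation: [0.719, -0.695, 0.0, -0.001]
force: [-0.3, -0.2, -8.0]
width: 0.245
grasp_force: 60.0
```

```bash
python3 -c "
from tip import *
go(637.2,43.7,113,-88);view(198,212,305,335,'11')"
```

```text
t 19.4 at [566.5 118.6 294.1] psi -88.01 F [-0.3 -0.2 -8. ] w 21.3 gf 60.0
 roll -0.0 now-axes [ 0.387 -0.34  -0.005] after-axes [ 0.387 -0.34  -0.005] dist 103.0
198 107 109 106 108 108 108 93 93 84 105 103 98 104 112 123 122 121 121 121 120 114 112 120 147 144 144 144 143 144 143
200 65 64 68 64 66 65 60 62 62 62 59 62 59 58 114 110 110 108 109 109 110 108 126 148 143 146 144 143 144 142
202 65 65 63 65 67 67 63 62 61 62 63 59 62 58 112 110 108 108 107 108 105 107 121 147 145 145 144 144 145 143
204 66 67 67 67 68 67 61 62 63 61 61 59 58 58 111 109 110 108 107 106 107 106 114 147 145 144 144 146 143 143
206 57 59 62 59 58 52 63 64 63 64 64 54 70 104 120 122 99 96 95 94 112 113 111 146 145 144 144 145 144 144
208 82 83 81 81 79 74 74 80 79 78 77 75 80 79 79 78 76 145 141 142 140 140 145 146 145 145 143 143 145 145
210 140 139 140 140 138 146 145 146 145 147 146 146 147 145 145 145 146 145 145 145 145 143 145 143 144 143 143 147 144 144
```

>>> arm_command(
  linear=[
    [0.02, -0.018, 0],
    [0.04, -0.035, 0],
    [0.06, -0.053, 0],
    [0.07, -0.062, 0],
    [0.07, -0.062, 0],
    [0.06, -0.053, 0],
    [0.04, -0.035, 0],
    [0.02, -0.018, 0],
    [0.007, -0.004, 0],
    [0, 0, 0],
  ],
  roll=[0, 0, 0, 0, 0, 0, 0, 0, 0, 0],
)

```text
time_s: 20.33
eef_pos: [637.1, 43.3, 293.0]
orientation: [0.719, -0.695, -0.0, 0.0]
force: [0.5, 0.0, -8.1]
width: 0.245
grasp_force: 60.0
```

```bash
python3 -c "
from tip import *
go(637.2,43.7,113,-88);view(172,196,325,365,'12')"
```

```text
t 20.33 at [637.1  43.3 293. ] psi -88.04 F [ 0.5  0.  -8.1] w 21.3 gf 60.0
 roll -0.001 now-axes [-0.002 -0.    -0.01 ] after-axes [-0.002 -0.    -0.01 ] dist 2.1
172 151 152 153 152 153 153 152 153 152 153 153 152 139 129 138 136 124 119 122 125 98 108 134 153 96 100 104 102 102 104 55 32 50 69 68 68 67 66 68 67
174 68 68 68 65 67 66 67 65 66 62 67 58 60 60 63 64 68 67 73 112 110 109 108 112 108 111 111 85 102 105 65 37 40 71 69 68 67 68 64 67
176 63 65 64 65 64 66 65 67 66 66 63 63 62 62 61 61 62 57 61 116 113 111 110 111 110 113 113 88 101 103 68 34 34 76 68 68 68 69 68 69
178 68 67 68 67 66 68 65 66 66 67 67 64 58 62 60 61 60 59 55 114 108 109 108 108 107 109 108 101 97 100 103 34 35 73 70 67 70 68 66 67
180 55 56 53 56 54 54 56 55 56 56 55 51 54 54 61 58 60 58 56 98 110 111 110 110 108 108 108 109 98 101 106 41 36 73 67 69 69 65 68 68
182 82 80 81 81 81 83 56 45 45 49 44 64 61 61 62 65 63 68 66 67 66 65 61 82 117 79 79 107 100 101 106 53 35 65 68 68 68 69 68 69
184 82 80 82 82 81 84 67 43 45 50 45 44 53 72 96 115 130 110 102 48 46 65 66 68 148 148 75 101 102 100 108 53 32 52 71 67 70 69 68 67
186 141 142 142 143 143 146 100 44 61 60 54 49 44 57 52 55 61 53 55 53 66 75 110 140 150 153 98 98 102 100 107 65 34 38 72 70 69 69 68 67
188 146 148 147 147 147 148 143 141 144 144 151 150 148 148 150 148 148 149 150 150 147 149 147 148 149 152 97 100 100 104 106 68 37 32 78 69 70 66 67 69
190 147 147 147 148 149 147 147 147 148 147 148 146 146 148 147 148 147 146 146 148 148 148 147 147 146 153 96 100 102 103 108 106 34 31 75 70 68 71 68 66
192 147 146 145 147 148 146 148 146 147 147 146 146 148 148 147 148 146 147 148 147 146 149 148 148 149 153 100 102 103 101 102 106 39 35 72 71 69 69 70 70
194 147 149 148 148 147 147 147 147 149 146 148 146 148 148 148 147 146 146 147 147 147 145 147 147 148 149 95 100 100 103 101 107 39 32 69 68 70 68 68 68
```

```bash
python3 - <<'E'
from h import *
for z in(32,38): print(ray('top',352.2,177.4,z))
E
```

```text
[ 642.71655451 -146.51213775]
[ 641.68955462 -145.49945177]
```

>>> arm_command(
  linear=[
    [0, 0, 0.02],
    [0, 0, 0.03],
    [0, 0, 0.03],
    [0, 0, 0.02],
    [0, 0, 0.01],
    [0, 0, 0],
  ],
  roll=[0, 0, 0, 0, 0, 0],
)

```text
time_s: 20.93
eef_pos: [636.9, 43.7, 270.4]
orientation: [0.719, -0.695, -0.001, 0.001]
force: [-0.0, -0.1, -7.0]
width: 0.244
grasp_force: 60.0
```

>>> arm_command(
  linear=[
    [0, 0, 0.006],
    [0, 0, 0.006],
    [0, 0, 0],
  ],
  roll=[0, 0, 0],
)

```text
time_s: 21.18
eef_pos: [637.2, 43.6, 269.0]
orientation: [0.719, -0.695, -0.0, -0.0]
force: [0.4, -0.3, -8.6]
width: 0.244
grasp_force: 60.0
```

```bash
python3 -c "
from tip import *
go(637.2,43.7,113,-88);view(174,182,338,360,'13')"
```

```text
t 21.18 at [637.2  43.6 269. ] psi -88.0 F [ 0.4 -0.3 -8.6] w 21.2 gf 60.0
 roll 0.0 now-axes [-0.001  0.    -0.13 ] after-axes [-0.001  0.    -0.13 ] dist 26.0
174 87 99 109 110 101 78 78 77 76 77 132 97 104 100 103 101 105 65 36 41 70 69
176 62 61 59 58 84 114 113 111 113 112 108 111 114 101 101 101 104 66 33 36 75 68
178 62 62 60 57 71 114 111 111 111 111 110 109 112 80 97 100 100 102 34 35 72 70
180 62 61 61 59 56 114 109 111 109 109 112 108 110 101 102 99 101 107 40 34 73 68
```

>>> arm_command(
  linear=[
    [0, 0, 0.008],
    [0, 0, 0.008],
    [0, 0, 0],
  ],
  roll=[0, 0, 0],
)

```text
time_s: 21.53
eef_pos: [637.2, 43.6, 265.7]
orientation: [0.719, -0.695, 0.0, 0.0]
force: [-0.1, 0.4, -6.5]
width: 0.243
grasp_force: 60.0
```

>>> arm_command(
  linear=[
    [0, 0, 0.008],
    [0, 0, 0.008],
    [0, 0, 0],
  ],
  roll=[0, 0, 0],
)

```text
time_s: 21.78
eef_pos: [637.3, 43.6, 262.7]
orientation: [0.719, -0.694, 0.0, 0.0]
force: [0.3, 0.6, -5.4]
width: 0.245
grasp_force: 60.0
```

>>> arm_command(
  linear=[
    [0, 0, 0],
    [0, 0, 0],
    [0.01, 0, 0.005],
    [0.015, 0, 0.0075],
    [0.02, 0, 0.0105],
    [0.02, 0, 0.0105],
    [0, 0, 0],
  ],
  roll=[0, 0, 0, 0, 0, 0, 0],
  grip_force=12,
)

```text
time_s: 22.37
eef_pos: [637.5, 29.6, 255.4]
orientation: [0.719, -0.695, -0.0, 0.001]
force: [0.9, -1.6, -6.3]
width: 0.25
grasp_force: 12.0
```

```bash
python3 -c "
from tip import *
go(637.2,43.7,113,-88);view(172,186,334,362,'14')"
```

```text
t 22.37 at [637.5  29.6 255.4] psi -88.04 F [ 0.9 -1.6 -6.3] w 21.7 gf 12.0
 roll -0.001 now-axes [-0.071 -0.001 -0.198] after-axes [-0.071 -0.001 -0.198] dist 42.1
172 153 153 153 140 128 137 134 122 118 125 127 100 113 133 154 97 101 102 101 103 105 55 38 48 70 70 69 67
174 62 66 48 74 86 102 114 104 95 64 78 79 75 78 150 104 103 105 73 80 80 65 35 37 72 68 65 66
176 65 67 65 67 67 65 61 57 60 61 59 60 59 63 114 113 113 116 115 69 70 60 39 36 76 68 67 67
178 65 66 65 67 65 65 58 64 62 61 62 63 61 56 117 112 111 112 114 69 71 72 34 35 74 69 68 69
180 68 65 67 67 68 66 61 63 62 62 62 59 64 58 103 114 110 111 111 67 69 73 38 31 71 69 69 68
182 45 43 43 40 46 48 51 50 52 55 58 56 61 66 103 115 115 114 119 69 71 72 44 33 65 70 68 69
184 71 69 68 60 87 103 114 130 112 99 66 66 67 65 66 100 98 96 96 96 98 104 52 36 52 70 69 69
```

>>> arm_command(
  linear=[
    [0.012, 0, 0.006],
    [0.02, 0, 0.01],
    [0.02, 0, 0.01],
    [0.02, 0, 0.01],
    [0.02, 0, 0.01],
    [0.012, 0, 0.006],
    [0, 0, 0],
  ],
  roll=[0, 0, 0, 0, 0, 0, 0],
)

```text
time_s: 23.05
eef_pos: [638.3, 9.1, 245.1]
orientation: [0.719, -0.695, -0.0, 0.0]
force: [-0.2, -1.5, -6.5]
width: 0.251
grasp_force: 12.0
```

```bash
python3 -c "
from tip import *
go(637.2,43.7,113,-88);s,t=view(172,186,334,362,'15');import meas;meas.meas(t)"
```

```text
t 23.05 at [638.3   9.1 245.1] psi -88.03 F [-0.2 -1.5 -6.5] w 21.8 gf 12.0
 roll -0.001 now-axes [-0.173 -0.    -0.249] after-axes [-0.173 -0.001 -0.249] dist 60.7
172 152 152 154 139 128 135 135 122 119 125 127 99 111 134 154 98 101 103 104 103 105 54 34 48 70 67 70 68
174 61 65 46 67 82 96 108 94 85 60 62 62 62 60 110 76 76 88 88 88 92 65 34 38 70 67 69 68
176 67 67 68 67 67 64 67 65 66 67 67 67 67 64 60 59 59 59 62 44 44 63 32 37 75 67 68 68
178 64 65 67 66 65 65 66 66 67 67 66 65 65 64 63 62 62 63 62 59 41 77 35 36 76 68 67 69
180 67 67 68 67 67 67 68 66 69 67 66 67 67 61 60 63 61 61 62 64 44 68 38 33 73 68 66 69
182 43 45 45 42 44 46 43 44 43 46 44 47 47 54 55 52 51 60 57 60 54 63 45 34 64 68 68 68
184 70 70 68 61 86 100 120 137 117 105 66 64 65 65 67 100 99 97 97 99 99 104 51 34 48 70 69 69
low y at x=572: -161.4 slope deg 1.93 62
top y at x=572: -162.3 slope deg 1.99 62
```

>>> arm_command(
  linear=[
    [0, 0, 0],
    [0, 0, 0],
    [-0.001, 0, 0.007],
    [-0.003, 0, 0.012],
    [-0.003, 0, 0.015],
    [-0.003, 0, 0.015],
    [-0.003, 0, 0.015],
    [-0.003, 0, 0.015],
    [-0.003, 0, 0.015],
    [0, 0, 0],
  ],
  roll=[0, 0, 0, 0, 0, 0, 0, 0, 0, 0],
  grip_force=25,
)

```text
time_s: 23.98
eef_pos: [638.9, 14.5, 229.2]
orientation: [0.72, -0.694, 0.001, -0.001]
force: [-4.0, 2.8, 6.1]
width: 0.248
grasp_force: 25.0
```

```bash
python3 -c "
from tip import *
go(638.5,16,24.5,-88);s,t=view(172,174,334,362,'16');import meas;meas.meas(t)"
```

```text
t 23.98 at [638.9  14.5 229.2] psi -87.92 F [-4.   2.8  6.1] w 21.6 gf 25.0
 roll 0.003 now-axes [-0.008  0.002  0.114] after-axes [-0.008  0.002  0.114] dist 22.8
172 152 152 154 139 129 135 135 123 119 125 129 98 110 133 155 97 101 102 102 102 105 70 35 37 76 70 68 69
low y at x=572: -161.9 slope deg 1.91 62
top y at x=572: -163.4 slope deg 2.18 62
```

>>> arm_command(
  linear=[
    [0, 0, 0.008],
    [0, 0, 0.012],
    [-0.001, 0, 0.015],
    [-0.001, 0, 0.015],
    [-0.001, 0, 0.015],
    [-0.001, 0, 0.015],
    [0, 0, 0.01],
    [0, 0, 0],
  ],
  roll=[0, 0, 0, 0, 0, 0, 0, 0],
)

```text
time_s: 24.75
eef_pos: [639.1, 16.2, 212.4]
orientation: [0.72, -0.694, 0.001, -0.002]
force: [-6.2, 5.4, 10.6]
width: 0.253
grasp_force: 25.0
```

```bash
python3 -c "
from tip import *
go(638.5,16,24.5,-88);s,t=view(172,174,334,362,'17');import meas;meas.meas(t)"
```

```text
t 24.75 at [639.1  16.2 212.4] psi -87.91 F [-6.2  5.4 10.6] w 22.0 gf 25.0
 roll 0.003 now-axes [0.001 0.003 0.03 ] after-axes [0.001 0.003 0.03 ] dist 5.9
172 150 153 153 139 127 134 135 122 118 126 127 100 111 134 154 99 101 103 103 103 103 85 42 35 40 70 69 69
low y at x=572: -163.1 slope deg 1.76 62
top y at x=572: -165.6 slope deg 2.04 62
```

```bash
cat > tilt.py <<'E'
from h import *
import sys
F=np.array([572.3,-161.4]);d=np.array([.036,-.9993]);l=np.array([.9993,.036])
def rot(X,phi):
    w=np.array(X[:2])-F;a=w@d-206;b=X[2]-22;c,s=np.cos(phi),np.sin(phi)
    a2=a*c+b*s; b2=-a*s+b*c
    q=F+l*(w@l)+d*(a2+206);return np.array([q[0],q[1],b2+22])
def tilt(n0,n1):
    for cam in('top','side'):
        A=cv2.imread(f'pics/{cam[0]}{n0}.png',0);B=cv2.imread(f'pics/{cam[0]}{n1}.png',0)
        # patches along the front top edge and front corners, one side free of the bar
        res=[]
        for u in(-100,-85,-70,-55,-40,-25,-10,5,20):
            for back in(0,8):
                X=np.array([*(F+l*u+d*back),44.0]);p=np.array(px(cam,X),np.float32)
                q,st,e=cv2.calcOpticalFlowPyrLK(A,B,p.reshape(1,1,2),None,winSize=(11,11),maxLevel=1)
                g=(np.array(px(cam,rot(X,.05)))-np.array(px(cam,X)))/.05
                # gradient direction of the edge only
                e1=np.array(px(cam,[*(F+l*(u+20)+d*back),44]))-p;nn=np.array([-e1[1],e1[0]])/np.linalg.norm(e1)
                if st[0][0]: res.append(((q[0,0]-p)@nn)/(g@nn))
        r=np.array(res);print(cam,np.median(r).round(4),np.percentile(r,[20,80]).round(4))
if __name__=='__main__': tilt(*sys.argv[1:3])
E
python3 tilt.py 15 16;python3 tilt.py 15 17
```

```text
top 0.0099 [0.0094 0.0115]
side 0.0183 [0.0172 0.0188]
top 0.0297 [0.0271 0.0326]
side 0.0504 [0.0481 0.0526]
```

>>> arm_command(
  linear=[
    [0, 0, 0.01],
    [0, 0, 0.012],
    [0, 0, 0.01],
    [0, 0, 0.006],
    [0, 0, 0],
    [0, 0, 0],
  ],
  roll=[0, 0, 0, 0, 0, 0],
)

```text
time_s: 25.35
eef_pos: [639.1, 16.3, 205.6]
orientation: [0.72, -0.694, 0.001, -0.003]
force: [-6.3, 6.4, 13.2]
width: 0.251
grasp_force: 25.0
```

```bash
python3 -c "
from tip import *
go(638.5,16,24.5,-88);s,t=view(172,174,334,362,'18');import meas;meas.meas(t)";python3 tilt.py 15 18;python3 tilt.py 17 18
```

```text
t 25.35 at [639.1  16.3 205.6] psi -87.9 F [-6.3  6.4 13.2] w 21.9 gf 25.0
 roll 0.003 now-axes [ 0.001  0.003 -0.004] after-axes [ 0.001  0.003 -0.004] dist 1.1
172 151 152 152 139 129 137 132 123 118 124 127 99 110 133 154 98 100 103 104 102 103 83 54 37 34 73 68 68
low y at x=572: -163.7 slope deg 1.84 62
top y at x=572: -166.9 slope deg 2.17 62
top 0.0437 [0.0422 0.0475]
side 0.0683 [0.0649 0.0727]
top 0.0136 [0.0121 0.0143]
side 0.0175 [0.0166 0.0183]
```

>>> arm_command(
  linear=[
    [0, 0, -0.005],
    [0, 0, -0.005],
    [0, 0, 0],
  ],
  roll=[0, 0, 0],
)

```text
time_s: 25.7
eef_pos: [639.0, 16.2, 206.2]
orientation: [0.72, -0.694, 0.001, -0.003]
force: [-2.6, 5.9, 5.7]
width: 0.249
grasp_force: 25.0
```

>>> arm_command(
  linear=[
    [0, 0, 0],
    [0, 0, 0],
    [0, 0, 0],
    [0, 0, 0],
    [0, 0, 0],
  ],
  roll=[0, 0, 0, 0, 0],
  hand=44,
)

```text
time_s: 26.12
eef_pos: [638.4, 14.3, 203.1]
orientation: [0.719, -0.695, 0.0, -0.0]
force: [-0.5, -0.6, -0.3]
width: 0.483
grasp_force: 0.0
```

```bash
python3 -c "
from tip import *
go(638.5,16,24.5,-88);s,t=view(172,174,334,362,'19');import meas;meas.meas(t)";python3 tilt.py 15 19;python3 tilt.py 18 19
```

```text
t 26.12 at [638.4  14.3 203.1] psi -88.0 F [-0.5 -0.6 -0.3] w 42.0 gf 0.0
 roll 0.0 now-axes [-0.009 -0.001 -0.017] after-axes [-0.009 -0.001 -0.017] dist 3.8
172 153 152 153 139 128 135 134 122 118 124 126 100 110 134 155 97 100 103 104 103 103 84 55 35 34 74 70 70
low y at x=572: -163.8 slope deg 1.88 62
top y at x=572: -166.9 slope deg 2.14 62
top 0.045 [0.0425 0.0471]
side 0.0697 [0.0642 0.0728]
top -0.0001 [-0.0003  0.0004]
side 0.0003 [-0.0003  0.0006]
```

```bash
python3 - <<'E'
from go import *
print('tin',ray('top',345.7,225.7,42))
t=cv2.imread('pics/t19.png');g=t.max(2)
print(g[172:200:1,184:204])
P=[]
m=np.zeros(g.shape,np.uint8);m[168:204,180:236]=(g[168:204,180:236]<127)
c=max(cv2.findContours(m,0,1)[0],key=cv2.contourArea)
h=cv2.approxPolyDP(cv2.convexHull(c),2,True)[:,0];print(h.tolist())
for u,v in h: print(u,v,ray('top',u,v,6).round(0),ray('top',u,v,32).round(0))
go(648,329,80,-110.3)
E
```

```text
tin [ 500.39432344 -120.05783745]
[[148 148 148 148 148 146 147 148 148 148 148 151 148 150 147 147 147 150
  156  48]
 [148 149 148 148 146 147 148 149 149 150 151 116 151 150 149 149 150 148
  153  68]
 [149 147 148 147 147 147 148 150 130 155 112 119 125 137 127 152 149 153
  156  50]
 [149 147 147 148 147 148 151 127 116 119  96 116 116 116 120 117 100 133
  130  47]
 [148 146 147 148 148 149 150 109 117  76  62  89 114 113 114 112 110 124
  106  48]
 [149 148 148 147 148 149 151 121 126  51  56  88 116 115 112 113 114 118
   66  46]
 [148 148 148 150 149 151  99 117 109  54  55  99 118 116 114 114 115 119
   60  49]
 [149 148 147 148 149 151  98 120  71  57  63  98 114 117 115 116 115 120
   46  47]
 [149 147 147 148 148 151 119 130  50  56  87 116 115 115 115 117 116 124
   43  50]
 [148 147 147 147 148 142 119 106  57  57  99 119 117 118 115 114 116 119
   57  52]
 [149 146 147 150 152 112 122  64  56  66 100 116 112 115 115 116 116 120
   61  52]
 [148 148 150 150  92 122 135  55  56  83 101 117 114 114 114 116 117 121
   74  47]
 [148 148 150 152  94 127 103  56  56  97 115 
[... 999 characters left out ...]
 112 103 104 102 102 101 102 104 103 104 104 100
  100 102]
 [150 149 152 110 102 104 102 103 104 104 101 103 102 102 103 104 104 100
  101 101]
 [148 152 110 100 102 103 107  98 104 105 102 104 100 103 103  99 102 102
  101 104]
 [150 153  99 103 106 107 107 102 103 103 104 103 101 101 102 100 102 103
  102 103]]
[[235, 169], [235, 203], [185, 203], [192, 175], [206, 168]]
235 169 [682. 202.] [677. 199.]
235 203 [579. 203.] [576. 200.]
185 203 [583. 353.] [580. 347.]
192 175 [668. 332.] [663. 326.]
206 168 [688. 290.] [683. 285.]
t 26.22 at [638.3  14.2 203. ] psi -88.01 F [-0.3  0.1  0.8] w 43.2 gf 0.0
 roll 0.743 now-axes [-1.571 -0.103 -0.295] after-axes [-1.493  0.501 -0.295] dist 320.4
```

>>> arm_command(
  linear=[
    [0, 0, -0.08],
    [0, 0, -0.15],
    [0, 0, -0.15],
    [0, 0, -0.1],
    [-0.17, 0.05, 0],
    [-0.18, 0.06, 0],
    [-0.18, 0.06, 0],
    [-0.18, 0.06, 0],
    [-0.18, 0.06, 0],
    [-0.18, 0.06, 0],
  ],
  roll=[0, 0.23, 0.23, 0.24, 0, 0, 0, 0, 0, 0],
  hand=52,
)

```text
time_s: 27.05
eef_pos: [641.4, 241.2, 299.2]
orientation: [-0.581, 0.814, -0.0, -0.0]
force: [0.3, -0.6, -0.8]
width: 0.599
grasp_force: 0.0
```

>>> arm_command(
  linear=[
    [-0.18, 0.06, 0],
    [-0.17, 0.05, 0],
    [-0.08, 0.03, 0],
    [0, 0, 0],
    [0, 0, 0],
  ],
  roll=[0, 0, 0, 0, 0],
)

```text
time_s: 27.47
eef_pos: [642.7, 330.6, 298.4]
orientation: [-0.582, 0.814, -0.0, -0.001]
force: [0.3, -1.0, 0.9]
width: 0.599
grasp_force: 0.0
```

```bash
python3 go.py 647.5 329.8 11 -109; python3 - <<'E'
from h import *
print(ray('top',190.4,180.6,32))
s=cv2.imread('pics/s19.png');print(px('side',(647.5,329.8,32)),px('top',(647.5,329.8,32)))
E
```

```text
t 27.47 at [642.7 330.6 298.4] psi -108.88 F [ 0.3 -1.   0.9] w 52.1 gf 0.0
 roll 0.004 now-axes [-0.004 -0.024  0.527] after-axes [-0.004 -0.024  0.527] dist 105.5
[646.11422278 331.08449012]
(np.float64(184.7377903578947), np.float64(277.0836039906518)) (np.float64(190.8320820774635), np.float64(180.1251870925224))
```

>>> arm_command(
  linear=[
    [-0.004, -0.022, 0.06],
    [0, 0, 0.12],
    [0, 0, 0.12],
    [0, 0, 0.1],
    [0, 0, 0.07],
    [0, 0, 0.04],
    [0, 0, 0.015],
    [0, 0, 0],
    [0, 0, 0],
  ],
  roll=[0, 0, 0, 0, 0, 0, 0, 0, 0],
)

```text
time_s: 28.22
eef_pos: [648.0, 328.8, 195.1]
orientation: [-0.581, 0.814, -0.0, 0.001]
force: [0.5, -0.4, 0.3]
width: 0.598
grasp_force: 0.0
```

>>> arm_command(
  linear=[
    [0, 0, 0],
    [0, 0, 0],
    [0, 0, 0],
    [0, 0, 0],
    [0, 0, 0],
    [0, 0, 0],
  ],
  roll=[0, 0, 0, 0, 0, 0],
  hand=25,
  grip_force=15,
)

```text
time_s: 28.72
eef_pos: [647.6, 329.6, 195.1]
orientation: [-0.581, 0.814, -0.0, 0.001]
force: [0.3, -0.0, 1.8]
width: 0.39
grasp_force: 15.0
```

```bash
python3 go.py 571.5 -60 11 -88
```

```text
t 28.72 at [647.6 329.6 195.1] psi -108.93 F [ 0.3 -0.   1.8] w 33.9 gf 15.0
 roll -0.698 now-axes [ 1.966 -0.272  0.01 ] after-axes [1.933 0.448 0.01 ] dist 396.9
```

>>> arm_command(
  linear=[
    [0, 0, 0],
    [0, 0, 0],
    [0, 0, -0.05],
    [0, 0, -0.1],
    [0, 0, -0.12],
    [0, 0, -0.1],
    [0, 0, -0.03],
    [0, 0, 0],
    [0, 0, 0],
    [0, 0, 0],
  ],
  roll=[0, 0, 0, 0, -0.05, -0.12, -0.18, -0.18, -0.12, -0.05],
  grip_force=60,
)

```text
time_s: 29.55
eef_pos: [646.9, 329.0, 273.4]
orientation: [0.72, -0.694, -0.001, 0.001]
force: [0.1, 0.4, -2.7]
width: 0.374
grasp_force: 60.0
```

```bash
python3 go.py 567.9 -40 91 -88
```

```text
t 29.55 at [646.9 329.  273.4] psi -87.85 F [ 0.1  0.4 -2.7] w 32.5 gf 60.0
 roll 0.005 now-axes [1.829 0.464 0.002] after-axes [1.83  0.459 0.002] dist 377.4
```

>>> arm_command(
  linear=[
    [0.04, 0.01, 0],
    [0.08, 0.02, 0],
    [0.12, 0.03, 0],
    [0.16, 0.04, 0],
    [0.17, 0.043, 0],
    [0.17, 0.043, 0],
    [0.17, 0.043, 0],
    [0.17, 0.043, 0],
    [0.17, 0.043, 0],
    [0.17, 0.043, 0],
  ],
  roll=[0, 0, 0, 0, 0, 0, 0, 0, 0, 0],
)

```text
time_s: 30.38
eef_pos: [584.5, 40.8, 273.8]
orientation: [0.719, -0.695, -0.001, 0.001]
force: [0.5, -0.4, -1.7]
width: 0.377
grasp_force: 60.0
```

>>> arm_command(
  linear=[
    [0.15, 0.037, 0],
    [0.12, 0.03, 0],
    [0.08, 0.02, 0],
    [0.04, 0.01, 0],
    [0.02, 0.005, 0],
    [0, 0, 0],
    [0, 0, 0],
  ],
  roll=[0, 0, 0, 0, 0, 0, 0],
)

```text
time_s: 30.97
eef_pos: [568.6, -39.2, 274.1]
orientation: [0.72, -0.694, -0.0, -0.0]
force: [0.1, 0.6, -2.8]
width: 0.376
grasp_force: 60.0
```

```bash
python3 -c "
from tip import *
go(567.9,-40,31,-88);s,t=view(180,230,300,330,'20')
W=np.hstack([crop(t,265,375,150,250,3.6),crop(s,250,360,110,210,3.6)])
cv2.imwrite('pics/c20.png',cv2.convertScaleAbs(W,alpha=1.6))"; python3 tilt.py 15 20
```

```text
t 30.97 at [568.6 -39.2 274.1] psi -87.95 F [ 0.1  0.6 -2.8] w 32.7 gf 60.0
 roll 0.002 now-axes [0.004 0.004 0.306] after-axes [0.004 0.004 0.306] dist 61.1
180 136 137 137 138 138 137 142 140 142 146 91 71 64 83 79 67 57 62 63 64 62 65 66 70 74 77 77 81 77 76
182 139 139 141 139 141 142 140 140 140 145 92 81 51 80 78 79 56 59 62 61 63 63 65 66 71 74 78 77 80 78
184 140 140 142 142 140 142 141 144 144 150 94 73 51 82 96 95 47 60 62 63 62 65 65 66 72 75 78 79 75 79
186 143 144 144 144 146 146 144 145 146 150 96 100 63 63 79 77 77 54 59 61 63 61 64 66 67 69 74 76 79 77
188 145 145 145 145 145 144 144 144 145 146 140 111 74 48 69 81 80 75 54 59 62 63 63 65 63 66 67 71 74 74
190 145 145 145 144 144 144 145 143 145 146 148 96 97 64 43 70 81 80 77 51 60 58 63 64 65 63 63 63 65 70
192 145 144 146 146 144 145 145 144 143 143 145 146 90 97 64 68 53 80 80 81 61 51 60 62 63 64 63 64 63 64
194 144 144 144 143 144 144 143 140 143 141 140 142 144 89 95 82 54 60 67 80 80 78 77 56 56 63 61 60 65 62
196 138 140 141 142 139 141 140 139 141 140 139 138 140 141 134 85 87 71 52 54 61 80 67 97 78 77 65 4
[... 987 characters left out ...]
 49 43 41 41 38 38 37 38 36 31 51 52 46 45
218 82 82 81 84 84 85 83 79 69 63 45 54 44 59 51 51 113 133 135 134 138 138 142 141 141 143 143 143 144 144
220 81 84 84 83 85 82 83 81 82 86 45 67 48 84 51 50 98 145 140 138 140 140 140 139 140 139 141 141 142 145
222 84 84 82 85 80 80 80 80 84 85 42 64 48 56 64 58 63 92 108 107 106 88 89 90 92 76 76 77 78 70
224 79 84 82 81 81 83 82 80 142 143 66 55 55 55 55 54 53 53 54 51 54 54 52 54 56 55 56 53 54 56
226 77 81 78 146 145 76 80 79 151 59 52 55 54 55 55 55 54 56 56 56 56 55 54 56 54 57 55 58 56 55
228 94 98 98 150 151 96 99 101 159 60 53 55 54 50 55 57 56 55 56 55 55 56 54 56 55 54 56 58 56 57
top 0.0453 [0.0428 0.0608]
side 0.0752 [0.0535 0.1077]
```

Last picture view, before insertion.

View pics/c20.png

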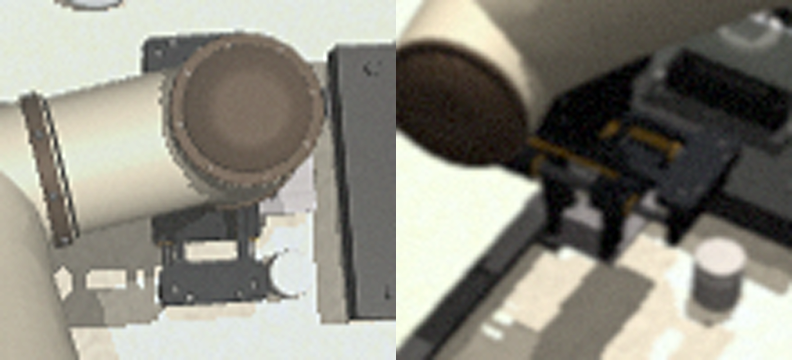

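The gripper holds the shim in front of the stone between bar and tin. The shim's leading near-side corner shows at about (352.5,209) in the top image.

```bash
python3 - <<'E'
from h import *
for z in(40,60,80,90): print(z,ray('top',352.5,209.3,z))
t=cv2.imread('pics/t20.png');g=t.max(2)
for r in range(190,214,2): print(r,*g[r,338:362])
print(px('top',(547,-136.5,86)),px('side',(547,-136.5,80)))
E
```

```text
40 [ 547.60744005 -142.0220681 ]
60 [ 545.74537395 -138.69874292]
80 [ 543.88330784 -135.37541775]
90 [ 542.95227479 -133.71375516]
190 70 69 66 67 66 69 65 68 64 64 66 80 97 77 73 101 103 105 103 81 30 33 40 68
192 66 66 66 67 68 63 63 65 61 76 77 77 69 93 100 99 98 98 99 82 30 32 30 68
194 64 63 65 63 61 57 55 76 80 77 74 85 122 137 98 99 99 99 100 82 40 29 31 73
196 62 56 60 78 77 79 78 80 68 82 124 127 127 135 98 100 100 100 99 79 50 32 29 74
198 77 87 79 77 80 69 67 86 97 128 128 128 126 130 79 96 101 103 102 101 50 31 30 67
200 72 71 67 87 67 60 88 122 126 123 125 125 125 128 86 101 100 96 97 102 64 29 30 61
202 63 61 62 65 83 124 128 129 126 128 127 128 127 129 102 97 100 102 101 106 82 25 31 44
204 63 66 56 66 111 125 125 124 125 123 127 126 127 128 121 101 102 99 101 106 83 29 30 35
206 109 114 109 113 110 115 129 130 127 128 129 129 129 130 138 99 102 101 98 103 84 38 29 32
208 115 112 112 113 112 110 132 131 129 132 129 129 102 126 110 101 99 99 99 103 83 50 33 32
210 77 139 136 136 134 133 134 134 132 140 141 141 146 148 94 98 99 101 101 104 84 52 33 31
212 80 146 142 140 139 141 141 134 135 141 144 142 144 150 99 101 103 101 102 104 79 66 30 32
(np.float64(353.2038656621593), np.float64(207.970884247247)) (np.float64(329.9126754992195), np.float64(160.28376602868067))
```

>>> arm_command(
  linear=[
    [0, 0, 0.03],
    [0, -0.004, 0.06],
    [0, -0.004, 0.07],
    [0, 0, 0.07],
    [0, 0, 0.06],
    [0, 0, 0.03],
    [0, 0, 0.02],
    [0, 0, 0.01],
    [0, 0, 0],
  ],
  roll=[0, 0, 0, 0, 0, 0, 0, 0, 0],
)

```text
time_s: 31.82
eef_pos: [570.3, -39.4, 204.1]
orientation: [0.72, -0.694, 0.0, 0.0]
force: [0.1, -0.5, -2.6]
width: 0.38
grasp_force: 60.0
```

>>> arm_command(
  linear=[
    [0, 0, 0.01],
    [0, 0, 0.01],
    [0, 0, 0.008],
    [0, 0, 0],
  ],
  roll=[0, 0, 0, 0],
  grip_force=20,
)

```text
time_s: 32.15
eef_pos: [570.0, -39.7, 198.5]
orientation: [0.72, -0.694, -0.0, 0.0]
force: [-0.3, -0.1, -2.4]
width: 0.384
grasp_force: 20.0
```

```bash
python3 go.py 569.5 -40 13 -88
```

```text
t 32.15 at [570.  -39.7 198.5] psi -87.96 F [-0.3 -0.1 -2.4] w 33.4 gf 20.0
 roll 0.001 now-axes [0.002 0.003 0.018] after-axes [0.002 0.003 0.018] dist 3.6
```

>>> arm_command(
  linear=[
    [0, 0, 0.007],
    [0, 0, 0.006],
    [0, 0, 0.005],
    [0, 0, 0],
  ],
  roll=[0, 0, 0, 0],
)

```text
time_s: 32.48
eef_pos: [570.3, -39.6, 195.1]
orientation: [0.72, -0.694, 0.0, -0.0]
force: [0.5, 0.7, -0.6]
width: 0.387
grasp_force: 20.0
```

```bash
python3 -c "
from tip import *
go(571.4,-138.4,13,-88);s,t=view(196,216,336,362,'21')"
```

```text
t 32.48 at [570.3 -39.6 195.1] psi -87.95 F [ 0.5  0.7 -0.6] w 33.6 gf 20.0
 roll 0.002 now-axes [0.494 0.012 0.   ] after-axes [0.494 0.012 0.   ] dist 98.8
196 70 67 67 65 66 63 78 80 79 85 118 130 148 151 101 102 101 102 104 101 100 80 52 33 28 74
198 67 63 63 63 82 82 81 74 79 126 130 130 148 149 97 99 100 96 104 105 102 105 50 33 31 69
200 58 78 78 82 80 69 77 124 129 128 129 128 122 150 150 99 102 103 102 99 100 103 62 31 34 59
202 81 80 72 82 84 105 129 126 125 125 125 126 119 150 152 98 99 98 101 103 104 104 81 30 34 45
204 85 62 73 82 126 132 130 127 127 129 126 128 136 148 150 99 103 104 103 102 103 107 84 33 32 32
206 66 69 106 109 111 126 125 124 123 125 126 126 131 148 148 143 98 102 104 103 98 104 85 37 34 30
208 106 108 112 112 127 129 130 130 129 128 132 129 135 148 147 151 99 102 104 104 103 105 84 50 35 30
210 115 112 112 111 131 133 131 129 134 133 110 102 133 148 149 150 95 96 101 101 102 104 85 54 29 34
212 134 136 136 143 141 143 142 143 146 149 147 147 147 147 147 150 99 102 103 103 103 104 79 65 35 34
214 139 143 147 146 146 147 149 147 147 146 148 147 146 146 147 149 99 102 105 104 104 103 82 68 33 37
```

```bash
python3 - <<'E'
from h import *
print(ray('top',348.4,203,6),ray('top',346,210.8,6))
E
python3 tilt.py 19 21
```

```text
[ 570.01069223 -136.24642846] [ 546.78811535 -128.11655366]
top -0.0006 [-0.0009 -0.0003]
side -0.0007 [-0.0039  0.0924]
```

>>> arm_command(
  linear=[
    [0.01, 0, 0],
    [0.02, 0, 0],
    [0.03, 0, 0],
    [0.03, 0, 0],
    [0.03, 0, 0],
    [0.02, 0, 0],
    [0.02, 0, 0],
    [0.02, 0, 0],
    [0, 0, 0],
  ],
  roll=[0, 0, 0, 0, 0, 0, 0, 0, 0],
)

```text
time_s: 33.33
eef_pos: [571.4, -76.5, 195.0]
orientation: [0.719, -0.695, 0.0, 0.0]
force: [0.2, -0.5, -0.9]
width: 0.388
grasp_force: 20.0
```

>>> arm_command(
  linear=[
    [0.01, 0, 0],
    [0.02, 0, 0],
    [0.02, 0, 0],
    [0.02, 0, 0],
    [0.01, 0, 0],
    [0, 0, 0],
  ],
  roll=[0, 0, 0, 0, 0, 0],
)

```text
time_s: 33.83
eef_pos: [572.0, -92.2, 195.0]
orientation: [0.719, -0.695, 0.0, 0.0]
force: [0.8, -1.4, -1.0]
width: 0.384
grasp_force: 20.0
```

```bash
python3 go.py 571.4 -138.4 13 -88
```

```text
t 33.83 at [572.  -92.2 195. ] psi -87.98 F [ 0.8 -1.4 -1. ] w 33.4 gf 20.0
 roll 0.001 now-axes [0.231 0.011 0.   ] after-axes [0.231 0.011 0.   ] dist 46.2
```

>>> arm_command(
  linear=[
    [0.01, 0, 0],
    [0.02, 0.002, 0],
    [0.025, 0.002, 0],
    [0.025, 0, 0],
    [0.025, 0, 0],
    [0.025, 0, 0],
    [0.025, 0, 0],
    [0.025, 0, 0],
    [0.02, 0, 0],
    [0, 0, 0],
  ],
  roll=[0, 0, 0, 0, 0, 0, 0, 0, 0, 0],
)

```text
time_s: 34.67
eef_pos: [572.7, -132.6, 195.0]
orientation: [0.719, -0.695, 0.0, 0.0]
force: [-0.0, -1.2, 0.3]
width: 0.385
grasp_force: 20.0
```

```bash
python3 go.py 571.4 -138.4 13 -88
```

```text
t 34.67 at [ 572.7 -132.6  195. ] psi -88.0 F [-0.  -1.2  0.3] w 33.5 gf 20.0
 roll -0.0 now-axes [ 0.029  0.007 -0.   ] after-axes [ 0.029  0.007 -0.   ] dist 5.9
```

>>> arm_command(
  linear=[
    [0.012, 0, 0],
    [0.012, 0, 0],
    [0.005, 0, 0],
    [0, 0, 0],
    [0, 0, 0],
  ],
  roll=[0, 0, 0, 0, 0],
)

```text
time_s: 35.08
eef_pos: [572.9, -137.6, 195.0]
orientation: [0.72, -0.694, 0.0, 0.0]
force: [0.9, -0.6, 0.4]
width: 0.386
grasp_force: 20.0
```

>>> arm_command(
  linear=[
    [0, 0, 0],
    [0, 0, 0],
    [0, 0, 0],
    [0, 0, 0],
    [0, 0, -0.03],
    [0, 0, -0.1],
    [0, 0, -0.15],
    [0, 0, -0.15],
    [-0.1, 0, -0.05],
    [-0.1, 0, 0],
  ],
  roll=[0, 0, 0, 0, 0, 0, 0, 0, 0, 0],
  hand=46,
)

```text
time_s: 35.92
eef_pos: [572.3, -97.7, 295.4]
orientation: [0.719, -0.695, 0.003, -0.003]
force: [0.6, -0.1, 0.0]
width: 0.529
grasp_force: 0.0
```

```bash
python3 go.py 638.5 16 24 -88
```

```text
t 35.92 at [572.3 -97.7 295.4] psi -88.03 F [ 0.6 -0.1  0. ] w 46.1 gf 0.0
 roll -0.001 now-axes [-0.557 -0.35   0.447] after-axes [-0.557 -0.351  0.447] dist 159.1
```

>>> arm_command(
  linear=[
    [-0.06, -0.04, 0],
    [-0.12, -0.075, 0],
    [-0.12, -0.075, 0],
    [-0.12, -0.075, 0],
    [-0.09, -0.056, 0],
    [-0.04, -0.026, 0],
    [0, 0, 0],
    [0, 0, 0],
  ],
  roll=[0, 0, 0, 0, 0, 0, 0, 0],
)

```text
time_s: 36.58
eef_pos: [636.7, 14.9, 290.2]
orientation: [0.72, -0.694, -0.001, 0.001]
force: [-0.5, 0.5, -0.3]
width: 0.53
grasp_force: 0.0
```

```bash
python3 -c "
from tip import *
go(638.5,16,24,-88);s,t=view(192,218,336,362,'22')
g=t.max(2)
print('bar');
for r in range(168,190,2): print(r,*g[r,318:336])
"; python3 tilt.py 19 22
```

```text
t 36.58 at [636.7  14.9 290.2] psi -87.93 F [-0.5  0.5 -0.3] w 46.1 gf 0.0
 roll 0.002 now-axes [-0.005 -0.009  0.421] after-axes [-0.005 -0.009  0.421] dist 84.2
192 149 148 146 149 146 147 147 150 148 146 149 148 148 151 101 101 103 103 101 102 103 84 33 33 34 71
194 147 146 149 149 148 148 147 147 148 148 151 138 104 128 99 85 88 84 86 97 83 68 41 33 35 74
196 147 147 149 147 147 148 147 149 150 153 99 92 90 130 134 72 74 75 77 76 76 61 47 36 36 77
198 146 148 148 148 146 147 149 150 107 111 101 51 37 137 140 123 75 77 75 77 79 79 46 35 35 69
200 148 149 147 148 146 148 150 153 97 102 103 57 41 141 136 130 73 75 77 76 77 80 54 35 33 60
202 148 147 148 147 149 148 150 151 98 101 108 56 38 113 135 107 74 77 74 74 76 77 61 36 32 42
204 149 149 148 148 148 147 149 152 99 101 102 88 43 72 136 115 75 76 79 77 78 78 63 34 38 33
206 149 149 146 147 149 149 148 153 101 102 102 106 55 41 138 125 131 74 76 79 79 78 65 40 37 30
208 147 149 148 149 147 148 148 152 98 102 106 107 54 72 106 132 136 77 77 80 79 80 65 50 36 33
210 148 148 149 148 149 147 149 148 150 148 151 143 71 136 135 134 143 
[... 438 characters left out ...]
148 146 147 147 148 147 147 146 147 147 148 147 148 148
172 150 147 146 148 147 148 148 147 149 147 147 148 149 150 153 150 152 152
174 149 150 150 150 150 152 151 151 152 153 151 153 157 68 78 66 72 74
176 85 86 71 76 80 79 71 71 70 72 73 73 65 66 67 68 69 69
178 59 59 59 60 63 67 66 68 66 67 67 68 66 66 70 67 70 66
180 61 62 61 61 62 68 68 70 70 70 67 71 69 70 72 69 70 69
182 62 62 61 64 65 60 65 63 65 62 56 53 53 51 51 50 48 46
184 72 73 73 75 75 76 74 75 75 73 77 77 80 65 55 71 70 70
186 145 142 140 143 142 140 150 150 150 149 149 151 153 99 44 57 60 51
188 142 141 139 139 136 134 150 148 148 149 147 147 149 143 142 146 146 150
top -0.0005 [-0.0068 -0.0002]
side -0.0006 [-0.0036 -0.0001]
```

```bash
python3 - <<'E'
from tilt import *
a=ray('top',352,194.2,6);b=ray('top',352,211,6)
c=(a+b)/2;w=c-F;print(a,b,c,'lat',w@l)
# tab top centre (z=32): dark inner face is below; light strip cols ~346.? 
for u in(346.5,348): 
    w=ray('top',u,202.5,32)-F;print(u,'tab along',w@d,'lat',w@l)
w=ray('top',348.5,202.5,6)-F;print('inner foot of tab along',w@d)
P=[]
t=cv2.imread('pics/t22.png');g=t.max(2)
for cc in range(318,334):
    k=np.where(g[172:188,cc]<81)[0]+172;P.append(ray('top',cc,(k[0]+k[-1])/2,36))
P=np.array(P);f=np.polyfit(P[:,1],P[:,0],1);print('bar slope',f[0],'x@16',np.polyval(f,16))
E
```

```text
[ 596.24225048 -148.12319058] [ 545.71853626 -145.96432098] [ 570.98039337 -147.04375578] lat -0.8018581094199916
346.5 tab along -34.82558969126439 lat -2.24313718531533
348 tab along -30.449373537304982 lat -2.5171791658899663
inner foot of tab along -24.803343221091637
bar slope -0.0006209452111594901 x@16 636.2890700540255
```

```bash
python3 - <<'E'
from tilt import *
for u,z in((346.7,0),(348.7,32),(349.8,32)):
    w=ray('top',u,202.5,z)-F;print(u,z,'along',w@d,'lat',w@l)
E
python3 go.py 637 15.5 23 -88
```

```text
346.7 0 along -29.22741064458756 lat 1.062075730446288
348.7 32 along -28.407251891274054 lat -2.6450583749519905
349.8 32 along -25.198348297311185 lat -2.8460023561050503
t 36.68 at [636.3  13.9 290.6] psi -88.02 F [-0.  -0.2  0.3] w 46.3 gf 0.0
 roll -0.001 now-axes [-0.008 -0.004  0.428] after-axes [-0.008 -0.004  0.428] dist 85.7
```

>>> arm_command(
  linear=[
    [-0.006, 0, 0.05],
    [0, 0, 0.1],
    [0, 0, 0.1],
    [0, 0, 0.08],
    [0, 0, 0.06],
    [0, 0, 0.03],
    [0, 0, 0.01],
    [0, 0, 0],
  ],
  roll=[0.035, 0, 0, 0, 0, 0, 0, 0],
)

```text
time_s: 37.35
eef_pos: [636.8, 15.9, 204.8]
orientation: [0.713, -0.701, 0.0, 0.0]
force: [0.1, -0.4, 0.1]
width: 0.525
grasp_force: 0.0
```

>>> arm_command(
  linear=[
    [0, 0, 0],
    [0, 0, 0],
    [0, 0, 0],
    [0, 0, 0],
    [0, 0, 0],
    [0, 0, 0],
  ],
  roll=[0, 0, 0, 0, 0, 0],
  hand=15,
  grip_force=15,
)

```text
time_s: 37.85
eef_pos: [637.6, 16.4, 205.8]
orientation: [0.714, -0.701, 0.001, -0.001]
force: [2.5, 0.3, 0.8]
width: 0.249
grasp_force: 15.0
```

```bash
python3 -c "
from tip import *
go(638.5,16,24,-88);s,t=view(192,193,336,340,'23')
"; python3 tilt.py 19 23
```

```text
t 37.85 at [637.6  16.4 205.8] psi -88.95 F [2.5 0.3 0.8] w 21.7 gf 15.0
 roll -0.032 now-axes [ 0.002 -0.004 -0.001] after-axes [ 0.002 -0.004 -0.001] dist 1.0
192 146 146 147 147
top -0.0008 [-0.0063  0.    ]
side -0.0004 [-0.0026 -0.0001]
```

>>> arm_command(
  linear=[
    [0, 0, -0.004],
    [0, 0, -0.006],
    [0, 0, -0.007],
    [0, 0, -0.007],
    [0, 0, -0.007],
    [0, 0, -0.007],
    [0, 0, -0.007],
    [0, 0, -0.007],
    [0, 0, -0.007],
    [0, 0, -0.007],
  ],
  roll=[0, 0, 0, 0, 0, 0, 0, 0, 0, 0],
  grip_force=20,
)

```text
time_s: 38.78
eef_pos: [636.2, 15.6, 217.6]
orientation: [0.713, -0.701, -0.001, 0.001]
force: [3.0, -4.5, -6.4]
width: 0.25
grasp_force: 20.0
```

>>> arm_command(
  linear=[
    [0, 0, -0.006],
    [0, 0, -0.006],
    [0, 0, -0.006],
    [0, 0, 0],
  ],
  roll=[0, 0, 0, 0],
)

```text
time_s: 39.12
eef_pos: [635.9, 16.4, 221.1]
orientation: [0.713, -0.701, -0.001, 0.001]
force: [-0.7, 0.1, -8.3]
width: 0.249
grasp_force: 19.9
```

```bash
python3 -c "
from tip import *
go(638.5,16,24,-88);s,t=view(192,193,336,340,'24')
"; python3 tilt.py 15 24; python3 tilt.py 23 24
```

```text
t 39.12 at [635.9  16.4 221.1] psi -89.09 F [-0.7  0.1 -8.3] w 21.7 gf 19.9
 roll -0.036 now-axes [ 0.002 -0.013  0.075] after-axes [ 0.002 -0.013  0.075] dist 15.3
192 147 149 148 147
top 0.0214 [0.0153 0.024 ]
side 0.0371 [0.0353 0.0389]
top -0.023 [-0.0264 -0.0217]
side -0.0292 [-0.0308 -0.0281]
```

>>> arm_command(
  linear=[
    [0, 0, -0.008],
    [0.002, 0, -0.012],
    [0.002, 0, -0.012],
    [0.002, 0, -0.012],
    [0.002, 0, -0.012],
    [0, 0, -0.008],
    [0, 0, 0],
  ],
  roll=[0, 0, 0, 0, 0, 0, 0],
  grip_force=12,
)

```text
time_s: 39.8
eef_pos: [637.0, 14.5, 235.3]
orientation: [0.713, -0.701, 0.0, -0.0]
force: [0.1, -0.3, -6.8]
width: 0.253
grasp_force: 12.0
```

```bash
python3 -c "
from tip import *
go(638.5,16,24,-88);s,t=view(174,184,338,362,'25')
"; python3 tilt.py 15 25; python3 tilt.py 24 25
```

```text
t 39.8 at [637.   14.5 235.3] psi -89.02 F [ 0.1 -0.3 -6.8] w 22.0 gf 12.0
 roll -0.034 now-axes [-0.007 -0.008  0.146] after-axes [-0.007 -0.008  0.146] dist 29.4
174 99 117 131 116 105 63 66 69 65 67 160 100 104 103 104 103 105 85 43 35 52 69 69 69
176 69 71 75 70 71 67 67 69 63 61 78 80 65 65 69 47 69 74 38 34 40 69 69 67
178 68 69 68 67 68 67 67 71 65 62 63 61 62 63 63 43 60 78 46 35 36 77 69 67
180 69 68 70 68 68 69 68 67 65 60 63 62 61 61 61 44 57 76 44 35 32 76 67 66
182 70 68 68 68 69 68 69 68 62 61 63 64 62 63 64 44 58 73 60 32 34 73 71 71
top 0.0212 [0.0137 0.0238]
side 0.0377 [0.0364 0.0396]
top -0.0 [-0.0005  0.0005]
side 0.0003 [-0.0002  0.0009]
```

>>> arm_command(
  linear=[
    [0, 0, 0],
    [0, 0, 0],
    [0, 0, -0.007],
    [-0.01, 0, -0.003],
    [-0.02, 0, -0.005],
    [-0.02, 0, -0.005],
    [-0.025, 0, -0.006],
    [-0.025, 0, -0.006],
    [-0.025, 0, -0.006],
    [-0.025, 0, -0.006],
  ],
  roll=[0, 0, 0, 0, 0, 0, 0, 0, 0, 0],
  grip_force=60,
)

```text
time_s: 40.73
eef_pos: [636.3, 45.3, 243.6]
orientation: [0.713, -0.701, 0.0, -0.0]
force: [0.5, 0.2, -8.1]
width: 0.246
grasp_force: 60.0
```

```bash
python3 -c "
from tip import *
go(638.5,16,24,-88);s,t=view(172,188,334,362,'26')
"; python3 tilt.py 24 26
```

```text
t 40.73 at [636.3  45.3 243.6] psi -88.99 F [ 0.5  0.2 -8.1] w 21.4 gf 60.0
 roll -0.033 now-axes [ 0.147 -0.009  0.188] after-axes [ 0.147 -0.006  0.188] dist 47.7
172 151 152 152 140 129 135 136 124 119 125 128 101 111 133 154 98 99 103 102 103 105 86 31 35 63 69 68 69
174 73 76 57 83 98 115 131 114 104 60 66 66 64 66 159 99 103 101 104 103 104 84 41 36 51 71 68 69
176 70 68 61 64 67 68 70 73 72 65 119 118 115 116 121 121 116 116 124 102 103 84 41 40 41 72 68 69
178 70 68 65 60 63 63 61 63 63 58 125 121 121 119 119 121 119 117 122 97 101 101 56 37 35 77 68 70
180 72 71 62 63 62 61 62 62 62 58 109 120 116 116 116 117 116 116 118 83 101 105 51 35 35 74 70 69
182 72 71 61 64 62 61 62 61 63 60 107 122 117 119 119 117 116 117 117 81 101 104 68 30 32 74 70 70
184 46 49 49 48 48 58 92 100 86 78 60 67 68 67 63 80 80 81 79 101 102 106 85 34 35 66 69 69
186 58 51 41 48 55 57 56 65 56 55 50 68 73 113 143 156 102 101 100 102 101 103 100 35 37 50 71 68
top 0.0002 [-0.      0.0004]
side 0.0005 [0.0001 0.0008]
```

>>> arm_command(
  linear=[
    [0, 0, -0.03],
    [0, 0, -0.06],
    [0, 0, -0.07],
    [0, 0, -0.06],
    [-0.03, 0, -0.03],
    [-0.06, 0.015, 0],
    [-0.09, 0.025, 0],
    [-0.11, 0.03, 0],
    [-0.12, 0.03, 0],
    [-0.12, 0.03, 0],
  ],
  roll=[0, 0, 0, 0, 0, 0, 0, 0, 0, 0],
)

```text
time_s: 41.67
eef_pos: [607.4, 151.6, 292.8]
orientation: [0.713, -0.701, -0.0, 0.0]
force: [-0.0, 0.1, -8.1]
width: 0.246
grasp_force: 60.0
```

>>> arm_command(
  linear=[
    [-0.1, 0.025, 0],
    [-0.07, 0.015, 0],
    [-0.04, 0, 0],
    [-0.02, 0, 0],
    [0, 0, 0.03],
    [0, 0, 0.04],
    [0, 0, 0.04],
    [0, 0, 0.03],
    [0, 0, 0.02],
    [0, 0, 0],
  ],
  roll=[0, 0, 0, 0, 0, 0, 0, 0, 0, 0],
)

```text
time_s: 42.5
eef_pos: [599.4, 195.1, 259.6]
orientation: [0.713, -0.701, -0.001, 0.002]
force: [0.2, 0.6, -8.2]
width: 0.238
grasp_force: 60.0
```

```bash
python3 -c "
from tip import *
go(603,200,3,-89);s,t=view(186,206,280,322,'27')
"; python3 tilt.py 24 27
```

```text
t 42.5 at [599.4 195.1 259.6] psi -89.07 F [ 0.2  0.6 -8.2] w 20.7 gf 60.0
 roll -0.002 now-axes [-0.024 -0.018  0.373] after-axes [-0.024 -0.018  0.373] dist 74.8
186 146 145 146 146 145 147 147 147 145 146 144 146 146 145 145 146 146 145 144 147 146 146 145 146 147 147 145 146 145 147 145 144 146 145 145 144 146 146 145 145 146 145
188 150 151 120 122 122 105 105 105 115 130 130 129 129 130 129 128 128 128 128 130 131 129 128 141 145 145 146 147 147 144 144 146 146 143 146 146 145 145 146 145 146 146
190 69 70 70 71 71 67 63 64 64 63 63 63 61 57 112 126 124 124 123 125 125 122 121 125 149 146 145 146 144 146 147 148 145 146 147 145 147 146 145 146 145 147
192 72 71 71 73 75 68 66 65 66 65 66 68 66 62 111 128 125 125 122 122 123 123 122 128 148 147 146 146 145 145 146 147 146 147 146 144 144 146 144 146 145 146
194 75 71 73 72 72 69 64 64 68 63 65 65 65 63 97 128 124 125 125 124 122 123 124 130 147 147 145 145 146 145 146 147 145 145 146 146 146 146 145 145 145 145
196 52 51 50 50 53 65 54 55 59 61 60 59 58 57 75 134 131 128 128 126 126 124 123 127 146 145 146 145 146 145 145 145 145 146 145 147 145 145 144 144 145 144
198 79 81 85 85 82 81 85 84 83 82 80 81 79 82 79 83 82 82 79 82 140 138 136 136 146 146 145 146 145 148 146 146 145 145 145 145 144 145 146 144 146 146
200 141 142 141 142 142 141 141 141 140 141 142 140 141 140 140 141 141 140 140 148 147 146 145 146 144 145 147 146 146 145 147 145 146 146 146 145 146 145 145 146 144 145
202 146 147 146 145 145 145 145 146 144 146 147 144 147 145 148 146 145 146 146 146 145 145 145 146 144 146 146 146 148 146 147 146 145 147 145 147 146 146 146 147 146 146
204 146 145 145 145 147 145 146 145 146 144 145 147 145 145 145 146 145 148 146 146 146 146 147 145 144 145 146 146 147 146 145 145 146 146 147 146 147 146 145 145 146 146
top -0.0005 [-0.0012  0.0005]
side -0.0028 [-0.3043  0.001 ]
```

>>> arm_command(
  linear=[
    [0, 0, 0.03],
    [0, 0, 0.04],
    [0, 0, 0.025],
    [0, 0, 0.015],
    [0, 0, 0.01],
    [0, 0, 0.01],
    [0, 0, 0],
  ],
  roll=[0, 0, 0, 0, 0, 0, 0],
)

```text
time_s: 43.18
eef_pos: [599.6, 196.0, 235.0]
orientation: [0.713, -0.701, -0.0, 0.0]
force: [-0.1, 0.2, -7.2]
width: 0.241
grasp_force: 60.0
```

>>> arm_command(
  linear=[
    [0, 0, 0.01],
    [0, 0, 0.01],
    [0, 0, 0.01],
    [0, 0, 0],
  ],
  roll=[0, 0, 0, 0],
  grip_force=30,
)

```text
time_s: 43.52
eef_pos: [599.5, 195.9, 228.9]
orientation: [0.713, -0.701, -0.0, 0.0]
force: [-0.6, -1.2, -8.4]
width: 0.247
grasp_force: 30.0
```

>>> arm_command(
  linear=[
    [0, 0, 0.01],
    [0, 0, 0.01],
    [0, 0, 0.01],
    [0, 0, 0.01],
    [0, 0, 0.01],
    [0, 0, 0],
  ],
  roll=[0, 0, 0, 0, 0, 0],
  grip_force=15,
)

```text
time_s: 44.02
eef_pos: [599.6, 196.0, 219.0]
orientation: [0.713, -0.701, -0.0, 0.0]
force: [1.0, 0.6, -7.1]
width: 0.253
grasp_force: 15.0
```

>>> arm_command(
  linear=[
    [-0.002, 0, 0.015],
    [-0.002, 0, 0.02],
    [-0.002, 0, 0.02],
    [-0.002, 0, 0.02],
    [-0.001, 0, 0.02],
    [0, 0, 0.015],
    [0, 0, 0],
  ],
  roll=[0, 0, 0, 0, 0, 0, 0],
)

```text
time_s: 44.6
eef_pos: [599.4, 197.6, 196.3]
orientation: [0.713, -0.701, -0.0, 0.001]
force: [0.7, 0.1, -6.6]
width: 0.254
grasp_force: 15.0
```

>>> arm_command(
  linear=[
    [0, 0, 0.012],
    [0, 0, 0.01],
    [0, 0, 0.008],
    [0, 0, 0],
  ],
  roll=[0, 0, 0, 0],
)

```text
time_s: 44.93
eef_pos: [599.6, 197.7, 191.0]
orientation: [0.713, -0.701, -0.0, 0.0]
force: [0.0, -0.4, -6.5]
width: 0.249
grasp_force: 15.0
```

>>> arm_command(
  linear=[
    [0, 0, 0.007],
    [0, 0, 0.006],
    [0, 0, 0],
  ],
  roll=[0, 0, 0],
)

```text
time_s: 45.18
eef_pos: [599.6, 197.7, 188.6]
orientation: [0.713, -0.701, -0.0, 0.0]
force: [1.1, 1.2, -7.1]
width: 0.25
grasp_force: 15.0
```

>>> arm_command(
  linear=[
    [0, 0, 0.006],
    [0, 0, 0.006],
    [0, 0, 0],
  ],
  roll=[0, 0, 0],
)

```text
time_s: 45.43
eef_pos: [599.7, 197.8, 186.8]
orientation: [0.713, -0.701, 0.0, -0.0]
force: [-1.0, 1.0, -3.2]
width: 0.25
grasp_force: 15.0
```

>>> arm_command(
  linear=[
    [0, 0, 0.005],
    [0, 0, 0.004],
    [0, 0, 0],
  ],
  roll=[0, 0, 0],
)

```text
time_s: 45.68
eef_pos: [599.6, 197.8, 186.7]
orientation: [0.713, -0.701, 0.0, -0.0]
force: [-4.7, -1.2, 5.8]
width: 0.248
grasp_force: 15.0
```

Bar flat on the bench. Release it and withdraw.

>>> arm_command(
  linear=[
    [0, 0, 0],
    [0, 0, 0],
    [0, 0, 0],
    [0, 0, 0],
    [0, 0, -0.03],
    [0, 0, -0.1],
    [0, 0, -0.15],
    [0, 0, -0.15],
    [0, 0, -0.1],
    [0, 0, 0],
  ],
  roll=[0, 0, 0, 0, 0, 0, 0, 0, 0, 0],
  hand=46,
)

```text
time_s: 46.52
eef_pos: [601.1, 198.4, 296.8]
orientation: [0.714, -0.701, 0.002, -0.005]
force: [1.2, 1.2, 0.6]
width: 0.523
grasp_force: 0.0
```

>>> arm_command(
  linear=[
    [0, 0.1, 0],
    [-0.1, 0.15, 0],
    [-0.1, 0.15, 0],
    [-0.1, 0.1, 0],
    [0, 0, 0],
    [0, 0, 0],
  ],
  roll=[0, 0, 0, 0, 0, 0],
)

```text
time_s: 47.02
eef_pos: [497.7, 256.9, 290.9]
orientation: [0.714, -0.7, 0.0, -0.0]
force: [-0.1, 0.6, 0.4]
width: 0.526
grasp_force: 0.0
```

```bash
python3 -c "
from tip import *
go(603,200,3,-89);s,t=view(194,212,338,362,'28')
g=t.max(2);m=np.zeros(g.shape,np.uint8);m[180:206,225:322]=g[180:206,225:322]<90
k=np.where(m.any(0))[0];print('bar cols',k[0],k[-1])
for c in (290,280,270,260,250,240): r=np.where(m[:,c])[0];print(c,r[:1],r[-1:])
"; python3 tilt.py 15 28; python3 tilt.py 24 28
```

```text
t 47.02 at [497.7 256.9 290.9] psi -88.85 F [-0.1  0.6  0.4] w 45.7 gf 0.0
 roll 0.005 now-axes [ 0.295 -0.521  0.529] after-axes [ 0.294 -0.521  0.529] dist 159.8
194 142 143 143 143 143 143 141 145 146 133 98 121 127 98 85 81 83 92 83 56 36 34 71 70
196 143 143 143 144 142 143 146 148 97 89 88 126 126 126 70 73 75 73 77 62 36 36 65 67
198 142 143 143 144 144 147 104 106 100 51 39 133 135 128 71 77 73 75 76 62 35 36 50 71
200 145 142 144 144 142 147 96 100 102 56 40 136 131 125 72 74 75 77 76 61 39 36 41 71
202 143 142 143 144 142 145 99 98 104 55 41 109 129 102 73 73 75 75 74 60 46 36 33 71
204 144 143 142 144 143 146 99 97 101 84 41 71 131 111 74 75 77 76 76 76 45 36 34 74
206 143 142 144 144 143 146 98 100 99 100 55 43 135 119 128 71 73 77 75 77 55 34 35 74
208 142 143 144 142 143 146 94 100 105 103 55 67 104 126 131 75 77 75 77 81 61 34 37 68
210 143 143 143 143 143 143 143 145 146 141 70 133 130 130 139 81 72 69 74 69 63 35 35 54
bar cols 225 303
290 [191] [197]
280 [192] [198]
270 [192] [198]
260 [192] [199]
250 [193] [199]
240 [193] [200]
top 0.0203 [0.0135 0.0228]
side -0.5224 [-2.3323  0.042 ]
top -0.0012 [-0.0017 -0.0003]
side 0.0041 [-0.2824  0.4111]
```

```bash
python3 -c "
from bench import arm
print(arm.sign_off())"
```

```text
the job is handed in; nothing more can be done
None
```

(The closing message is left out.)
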